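# Load the dry-block heater and warm a bottle

### The arm

A 7-joint arm with a two-finger parallel gripper is mounted at the origin on a cart in front of the work surface, level with it; the furniture and walls round the work are solid. World frame = base frame: x ahead of the robot, y to its left, z up, the work surface at z = 0. Lengths are in m, angles in degrees, forces in N, time in s.
With the tool pointing down it reaches from about 0.425 to 0.875 m from the base axis. Payload 4.7 kg.
Tool frame: the origin (TCP) lies at the very end of the fingers, on their centre line; the grasp point (between the pads) lies 19 mm behind it; z points along the fingers, y is the direction in which the jaws open and shut (so a half turn about z gives the same grasp; the last joint's range is limited). The gripper opens to 87 mm and grips with 3 to 60 N. Pads are 19 mm wide; open, the fingers measure 117 mm over their backs; the gripper's body (75 mm by 190 mm) begins 51 mm behind the grasp point.
Start: joints at [71.969, 18.392, -4.016, 83.108, 1.295, 78.541, -3.26], TCP at [0.21, -0.615, 0.223] pointing down, gripper open.
Joint ranges: [-163.93, 163.93], [-17.29, 119.83], [-79.2, 71.16], [3.27, 140.29], [-89.18, 269.18], [5.43, 117.66], [-154.24, 154.24]. Speed limits (degrees/s): [147.25, 147.25, 180, 180, 180, 180, 180].

### API

Orientations are given as [roll, pitch, yaw] about the fixed x, y, z axes, in that order (R = Rz(yaw) Ry(pitch) Rx(roll)).
In Python, from cell import * gives the robot as it stands.
- The arm moves only by the tool arm_command, never from a script. Its argument "targets" is a list that holds one entry, the list of rows, each a list of 7 numbers: the shift along the tool's x, y, z in m, then the turn, a rotation vector about the tool's x, y, z in degrees, then the gripper's target within -1 to 1 (shut at 1, half-way at 0, fully open at -1). In form: [[[tx, ty, tz, rx, ry, rz, claw], ...]]. A call has 1 to 10 rows; each row is the pose to reach, as a shift and turn from the pose commanded when the call began, along the tool's axes at that moment; what a row does not reach only later rows make up. A row lasts 1/10 s, in which the tool goes at most 50 mm and 8.59 degrees, less where a joint would pass 70% of its speed; a pose out of reach is approached as far as the arm can. A call with a gripper value outside its range is refused whole. The fingers move at their own pace and stop on an object; "newtons" is the grip in N (left out, the last holds). Time passes only in rows, so rows that repeat a pose let the fingers close. It gives the time, the measured TCP pose, the force and the opening at its end, in the units of the state.
- get_obs(): the state, without advancing time (a new reading comes with each control period).
- read_camera(name): name is "scene" or "top" or "wrist"; returns a dict with "img" (420x560x3 uint8, red, green, blue), "z_map" (420x560 float32, m along the optical axis (not along the pixel's ray), 0 where there is no reading), "K" (3x3 intrinsics, pixels), "origin" and "attitude" of the camera in the world. Camera axes: x right, y down, z forward; pixel columns grow to the right and rows downward; lengths in m; the calibration is good to about 2 mm. A picture is of the moment at which its call begins.
- sign_off(): hands the job in, once; it reports no verdict.
Trained networks look in the newest picture that a camera, given by its name, has taken for a name from the list of things; names that differ only in an ending like _2 or _b are one class to them, and where a whole thing is asked for, a point or a joint stands for the part that bears it (a point fixed in the world has none). Each returns a list of dicts, best first, with "conf" (0 to 1); they miss things now and then, are a little off and sometimes report something else, mostly with a low value. They report only what shows in the picture. A call takes as long as a camera call. They do not tell look-alikes from the thing itself.
- search_frame(thing, camera): "position" ([column, row] in pixels, amid what is visible of it).
The state is a dict: "time_s": time; "qpos": joint angles; "joint_velocities": joint speeds; "effort": joint torques, N m; "tool_pos": TCP position; "tool_rot": TCP orientation; "force": force on the tool from outside, world axes, zero at the start; "wrist_torque": the same for the moment, N m; "grip_width": finger opening in m.
Only numpy, scipy, OpenCV 4.12 (cv2) and the standard library are available. Lean on these libraries where they do the work, as an engineer would, in place of code of your own. Each camera call takes 0.05 s, during which the arm holds its last target.

### The job

Load the dry-block heater: open its hinged clear cover and seat the three aluminium blocks fully in its bays - the one with the single wide bore in the middle, the one with four holes to its left and the one with many small holes to its right, as you face the control panel. Then stand the small brown bottle from beside the blocks in the wide bore, keeping it upright throughout, and shut the cover. Leave the tube rack, the wash bottle and the timer where they are.

Things in the scene. Friction and masses are not known exactly. Their poses are not given: they have to be found in the camera images.
- heater: White dry-block heater, fixed, 168 x 250 x 70 mm. Origin: on the bench below the middle bay's centre; x to its back, y to the left as you face the sloping panel (robot's side), z up. Three equal bays: centres y = +76 (left), 0, -76 mm at x = 0, floor z = 56 mm, 64 x 64 mm for a 60 mm block; walls slope out to 76 mm at the rim, z = 70 mm (ribs 68), so a block up to 7 mm off slides home.
- cover (a joint): Clear plastic cover on a rear hinge, rad: 0 = shut, grows as the front lifts, stop at 1.92 (leaning back). Hinge line: along heater y at x = +78, z = 73 mm. Stiff (0.4 N m; 2 to 5 N at the bar): stays at any angle. Starts shut or up to 0.12 ajar. Shut, it spans heater x -50 to +78, y -120 to +120 mm, top 152 mm above the bench.
- cover_bar (a point): Centre of the cover's black round bar handle: 10 mm thick, 90 mm long along heater y, 40 mm in front of the cover's lower front edge (35 mm finger gap). Shut: heater x = -92, y = 0, z = 79 mm, clear of the panel below; it swings on a 170 mm radius about the hinge. Pinched from above, one finger before and one behind, it turns between the fingers.
- bottle_block: Bare aluminium heating block, 60 x 60 x 50 mm high, 0.2 to 0.45 kg, standing flat; one wide round bore in the middle, 46 mm wide, 42 mm deep (its floor 8 mm above the underside), with a conical lead-in 57 mm wide at the top, 9 mm deep. Origin: centre of the underside; z up, x and y square to its sides. Grip it across two opposite sides, near the top.
- four_hole_block: Bare aluminium heating block, 60 x 60 x 50 mm high, 0.2 to 0.45 kg, standing flat; four 21 mm holes in its top, two by two (nothing goes in them). Origin: centre of the underside; z up, x and y square to its sides. Grip it across two opposite sides, near the top.
- fine_hole_block: Bare aluminium heating block, 60 x 60 x 50 mm high, 0.2 to 0.45 kg, standing flat; sixteen 9 mm holes in its top, four by four (nothing goes in them). Origin: centre of the underside; z up, x and y square to its sides. Grip it across two opposite sides, near the top.
- bottle: Small brown round bottle with a white screw cap, standing upright on the open bench among the blocks (not the one at the back by the other bottles), 75 mm high, about 0.08 kg: body 40 mm wide up to a rounded shoulder, cap 23 mm wide from 63 to 75 mm up. Origin: centre of the underside; z is its axis, up. Standing in the bore, it shows 33 mm above the block's top.
- rack: Blue tube rack, 66 x 200 x 60 mm, standing left of the heater; to be left alone. Origin: centre of the underside; long side along its y.
- wash: White wash bottle with a red spout, about 109 x 65 mm and 192 mm high, at the far right; to be left alone. Origin: on its underside.
- timer: Flat white timer with three buttons, 66 x 66 x 18 mm, at the right near the bench's front edge; to be left alone. Origin: centre of the underside.
Not all that is in view belongs to the job. Leave any orange look-alike of the bottle_block alone.

How it is judged:
By the outcome, as a careful person would: the job done as asked, in the order asked, and still so for the second after the job is handed in, with the robot touching nothing.
It also fails if it takes over 144 s, if anything falls off the work surface, if the arm or the gripper's body presses on something with over 40 N, if the wrist force passes 120 N, or if a joint passes its speed limit or range.

## Working session

There is one attempt and no reset: what is moved stays moved. The work goes in short steps, Python scripts to look and compute and a tool call to move; the robot and the scene stay as the last step left them, time stands still between calls to the robot, and variables do not carry over. Pictures are saved under pics/ and viewed, and the job is handed in when it is done.

Besides the shell and the picture viewer there is one more tool, called after "Emit:" by a JSON object that holds its "op" and its "data". arm_command: Moves the arm, as the interface text tells. Its arguments: {"type":"object","properties":{"targets":{"type":"array","items":{"type":"array","items":{"type":"array","items":{"type":"number"}}}},"newtons":{"type":"number"}},"required":["targets"]}

```bash
ls; mkdir -p pics
python3 - <<'E'
from cell import *
import cv2
print(get_obs())
for n in ["scene","top","wrist"]:
    c=read_camera(n); cv2.imwrite(f"pics/{n}0.png",c["img"][:,:,::-1]); print(n,c["K"],c["origin"],c["attitude"])
    for t in ["heater","cover_bar","bottle_block","four_hole_block","fine_hole_block","bottle","rack","wash","timer"]:
        print(t,[(d["position"],round(d["conf"],2)) for d in search_frame(t,n)][:4])
E
```

```text
pics
{'time_s': 0.0, 'qpos': array([71.96932746, 18.4393313 , -4.01511348, 83.17528279,  1.29591008,
       78.54040558, -3.25901575]), 'joint_velocities': array([-0.03119843, -0.09171077, -0.02782346,  0.08685725, -0.03470344,
       -0.05031556,  0.15501202]), 'effort': array([-1.21813091e-04, -4.91287029e+01, -4.03951239e-01, -3.12532961e+01,
       -6.38588704e-02,  4.40629700e-02,  1.73648696e-04]), 'tool_pos': array([ 0.20964927, -0.61467554,  0.22145505]), 'tool_rot': array([-1.79890273e+02,  6.77814331e-03,  1.88412064e+01]), 'force': array([-0.04805868, -0.01483771, -0.40465512]), 'wrist_torque': array([-0.05206045, -0.00714269,  0.03472649]), 'grip_width': 0.08737731471137099}
scene [[530.08999262   0.         276.63236265]
 [  0.         530.08999262 212.13379198]
 [  0.           0.           1.        ]] [-0.51770643 -0.49479294  1.40524014] [-140.17017685   -0.70338994  -64.61102595]
heater [([277.2, 166.1], 0.82)]
cover_bar [([275.0, 167.3], 0.57)]
bottle_block [([315.6, 252.8], 0.78), ([186.8, 213.5], 0.57)]
four_hole_block []
fine_hole_block [([277.5, 168.5], 0.5)]
b
[... 370 characters left out ...]
6.7, 192.1], 0.84)]
cover_bar [([242.7, 187.6], 0.63)]
bottle_block [([201.1, 242.3], 0.86), ([316.7, 228.9], 0.57)]
four_hole_block [([364.2, 193.3], 0.64)]
fine_hole_block [([321.3, 191.7], 0.61)]
bottle []
rack [([315.5, 227.3], 0.73), ([148.9, 204.4], 0.57), ([392.4, 239.9], 0.55)]
wash [([405.8, 184.4], 0.68)]
timer [([394.2, 240.1], 0.78)]
wrist [[345.11604719   0.         278.4424169 ]
 [  0.         345.11604719 215.88869087]
 [  0.           0.           1.        ]] [ 0.27609905 -0.59268288  0.38434011] [ 1.65049636e+02 -5.50580173e-02 -7.11230638e+01]
heater []
cover_bar []
bottle_block []
four_hole_block []
fine_hole_block []
bottle []
rack []
wash []
timer [([233.7, 3.6], 0.91)]
```

Run:
```python
import cv2
a=cv2.imread("pics/top0.png");cv2.imwrite("pics/top0z.png",cv2.resize(a[130:330,120:440],None,fx=2.5,fy=2.5,interpolation=cv2.INTER_CUBIC))
a=cv2.imread("pics/scene0.png");cv2.imwrite("pics/scene0z.png",cv2.resize(a[90:330,120:480],None,fx=2.2,fy=2.2,interpolation=cv2.INTER_CUBIC))
```

```text
(no output)
```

View pics/top0z.png

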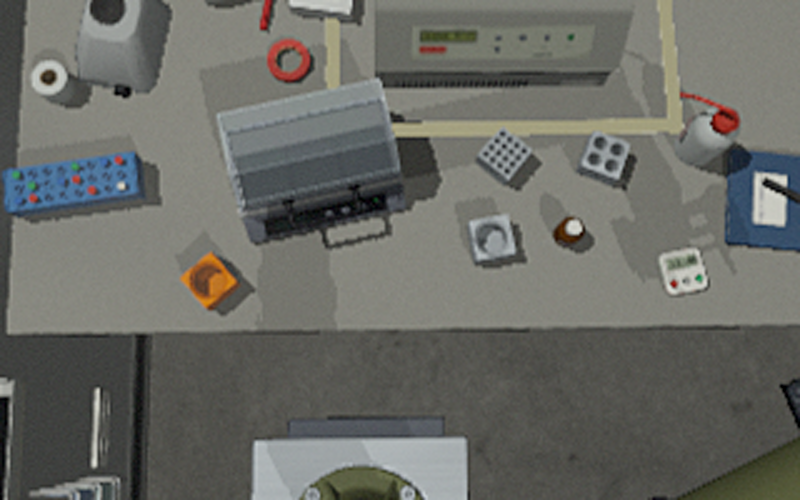

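View pics/scene0z.png

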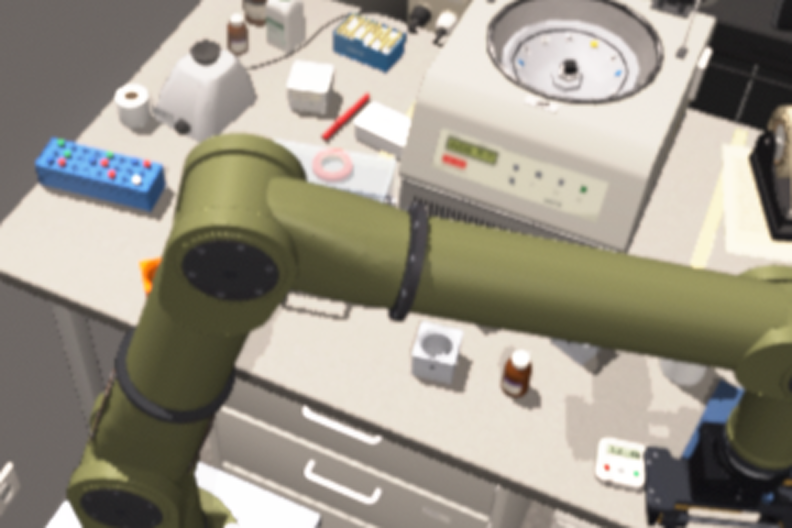

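The top picture (zoomed, original pixel = 120+u/2.5, 130+v/2.5) shows:
- Heater at (310,165), with its bar at (357,232).
- Fine-hole block at (505,157).
- Four-hole block at (605,157).
- Silver wide-bore block at (493,239). The orange look-alike is at (210,280).
- Brown bottle at (571,230).

In the scene view the other brown bottle is at the back (237,30). Next I'll measure positions from depth.

```bash
cat > h.py <<'E'
from cell import *
import numpy as np, cv2
from scipy.spatial.transform import Rotation as R
def cloud(c):
    z=c["z_map"].astype(float);K=c["K"];v,u=np.mgrid[:z.shape[0],:z.shape[1]]
    p=np.stack([(u-K[0,2])*z/K[0,0],(v-K[1,2])*z/K[1,1],z],-1)
    w=p@R.from_euler("xyz",c["attitude"],degrees=True).as_matrix().T+c["origin"]
    w[z==0]=np.nan
    return w
def cam(n,save=None):
    c=read_camera(n)
    if save: cv2.imwrite(f"pics/{save}.png",c["img"][:,:,::-1])
    return c,cloud(c)
def proj(c,P):
    M=R.from_euler("xyz",c["attitude"],degrees=True).as_matrix()
    q=(np.asarray(P)-c["origin"])@M; q=q@c["K"].T
    return q[...,:2]/q[...,2:]
def blockfit(w,xy,z0=.042,z1=.060,r=.055):
    m=(w[...,2]>z0)&(w[...,2]<z1)&(np.hypot(w[...,0]-xy[0],w[...,1]-xy[1])<r)
    P=w[m]
    (cx,cy),s,a=cv2.minAreaRect((P[:,:2]*1000).astype(np.float32))
    return np.array([cx,cy])/1000,s,a,len(P),np.median(P[:,2])
E
python3 - <<'E'
from h import *
c,w=cam("top")
for n,u,v in [("fine",505,157),("four",605,157),("bot",493,245),("orange",210,290)]:
    x,y=int(120+u/2.5),int(130+v/2.5); pts=w[y-4:y+5,x-4:x+5].reshape(-1,3)
    p=pts[pts[:,2]>.03].mean(0) if (pts[:,2]>.03).any() else pts.mean(0)
    print(n,p.round(3),blockfit(w,p))
for n,u,v in [("bottle cap",574,228),("bench",550,280),("timer",683,270),("wash",710,140),("rack",75,182),("bar",357,242),("heatertop",310,160)]:
    x,y=int(120+u/2.5),int(130+v/2.5); print(n,x,y,w[y-1:y+2,x-1:x+2].reshape(-1,3).round(3)[[0,4,8]].tolist())
np.save("w0.npy",w)
# heightmap image around heater
x0,x1=205,285; 
hm=np.clip(np.nan_to_num(w[155:235,200:290,2])*1500,0,255).astype(np.uint8)
cv2.imwrite("pics/hm0.png",cv2.resize(cv2.applyColorMap(hm,cv2.COLORMAP_JET),None,fx=7,fy=7,interpolation=cv2.INTER_NEAREST))
for r in range(160,232,3): print(r,(w[r,206:286:5,2]*1000).round(0).tolist())
E
```

```text
fine [ 0.569 -0.228  0.046] (array([ 0.57164423, -0.2264722 ]), (59.970733642578125, 60.99687194824219), 49.4290885925293, 185, np.float64(0.04835186570654226))
four [ 0.567 -0.382  0.047] (array([ 0.56736816, -0.38112253]), (60.324886322021484, 63.81397247314453), 67.35235595703125, 167, np.float64(0.048982409782781344))
bot [ 0.417 -0.203  0.047] (array([ 0.44068127, -0.20256097]), (59.50239944458008, 60.27091598510742), 10.287490844726562, 122, np.float64(0.04917966800864937))
orange [0.357 0.218 0.047] (array([0.38179938, 0.2226239 ]), (60.66288375854492, 60.413299560546875), 40.6859130859375, 126, np.float64(0.0484267671894667))
bottle cap 349 221 [[0.454, -0.316, 0.078], [0.45, -0.319, 0.08], [0.446, -0.323, 0.078]]
bench 340 242 [[0.386, -0.293, -0.001], [0.381, -0.296, 0.002], [0.377, -0.3, 0.002]]
timer 393 238 [[0.396, -0.494, 0.019], [0.393, -0.5, 0.009], [0.389, -0.502, 0.014]]
wash 404 186 [[0.572, -0.514, 0.128], [0.568, -0.517, 0.128], [0.565, -0.52, 0.128]]
rack 150 202 [[0.538, 0.426, 0.06], [0.534, 0.423, 0.058], [0.531, 0.42, 0.054]]
bar 262 226 [[0.451, 0.008, 0.0
[... 1984 characters left out ...]
 42.0, 38.0]
211 [-0.0, 3.0, 116.0, 120.0, 106.0, 98.0, 91.0, 65.0, 54.0, 52.0, 46.0, 44.0, 35.0, 36.0, 30.0, 23.0]
214 [-4.0, 1.0, 95.0, 85.0, 66.0, 58.0, 99.0, 47.0, 50.0, 44.0, 34.0, 36.0, 28.0, 23.0, 16.0, -2.0]
217 [-3.0, 6.0, 57.0, 56.0, 52.0, 43.0, 96.0, 40.0, 32.0, 98.0, 105.0, 93.0, 8.0, -5.0, -5.0, -5.0]
220 [-0.0, -4.0, 0.0, 42.0, 34.0, 41.0, 95.0, 97.0, 99.0, 12.0, -1.0, -3.0, -1.0, -3.0, -2.0, -3.0]
223 [-4.0, -4.0, -0.0, 30.0, 29.0, 19.0, 14.0, 0.0, -3.0, -10.0, -2.0, 0.0, -3.0, -1.0, 3.0, 1.0]
226 [-8.0, 0.0, -5.0, 10.0, 2.0, 0.0, -5.0, -4.0, 8.0, 0.0, 6.0, -6.0, 0.0, -8.0, 3.0, -2.0]
229 [0.0, -5.0, 5.0, -1.0, 12.0, 2.0, 0.0, -1.0, 1.0, -2.0, -2.0, -6.0, 5.0, -2.0, -0.0, 0.0]
```

View pics/hm0.png

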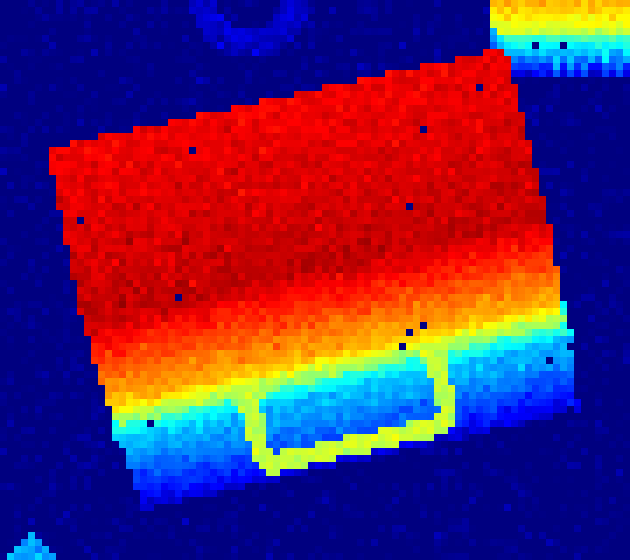

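```bash
cat > heat.py <<'E'
from h import *
def bins(w):
    m=(w[...,0]>.35)&(w[...,0]<.72)&(w[...,1]>-.1)&(w[...,1]<.24)
    return w[m]
E
python3 - <<'E'
from h import *
w=np.load("w0.npy")
m=(w[...,0]>.42)&(w[...,0]<.72)&(w[...,1]>-.12)&(w[...,1]<.26)&(w[...,2]>.115)
# restrict to cover: exclude back instrument
lab=m.astype(np.uint8); n,L,s,cn=cv2.connectedComponentsWithStats(lab); k=1+np.argmax(s[1:,4]); P=w[L==k]
print(len(P),P.min(0),P.max(0))
(c,sz,a)=cv2.minAreaRect((P[:,:2]*1000).astype(np.float32)); print(c,sz,a)
# row-wise edges: optimize yaw for sharpest sides
best=None
for yaw in np.arange(-25,25,.1):
    t=np.radians(yaw); X=P[:,0]*np.cos(t)+P[:,1]*np.sin(t);Y=-P[:,0]*np.sin(t)+P[:,1]*np.cos(t)
    wd=np.percentile(Y,99.5)-np.percentile(Y,.5)
    if best is None or wd<best[0]: best=(wd,yaw,(Y.max()+Y.min())/2,(np.percentile(Y,99.5)+np.percentile(Y,.5))/2,X.max(),X.min(),Y.max()-Y.min())
print(best)
# bar
yaw=best[1]
for yaw in (best[1],8,9,10,11,12,13,14):
  t=np.radians(yaw);X=w[...,0]*np.cos(t)+w[...,1]*np.sin(t);Y=-w[...,0]*np.sin(t)+w[...,1]*np.cos(t)
  mb=(w[...,2]>.075)&(w[...,2]<.115)&(abs(Y-best[3])<.042)
  Xm=X[mb]; 
  mb&=X<X[mb].min()+.015
  A=np.polyfit(Y[mb],X[mb],1)
  print(round(yaw,1),mb.sum(),"bar X med",np.median(X[mb]),"slope deg",np.degrees(np.arctan(A[0])),"z",np.median(w[...,2][mb]),"Yrange",Y[mb].min(),Y[mb].max(), "xy",w[mb].mean(0))
E
```

```text
2539 [ 0.4811919  -0.06069369  0.11503046] [0.65674849 0.19661776 0.16689899]
(569.0888061523438, 67.65702056884766) (133.9671173095703, 240.24639892578125) 12.639671325683594
(np.float64(0.23748961740052577), np.float64(12.400000000000531), np.float64(-0.05624153661574165), np.float64(-0.05630540103490897), np.float64(0.6375705529297335), np.float64(0.5035722868433429), np.float64(0.24028998511891456))
12.4 7 bar X med 0.00821890405534716 slope deg 66.64477946918988 z 0.0834808340065869 Yrange -0.06668553563525914 -0.06155524030130964 xy [ 0.02260853 -0.06064833  0.08693793]
8 7 bar X med 0.013109545856376827 slope deg 63.5539413547071 z 0.0834808340065869 Yrange -0.06613707584536414 -0.06021826787343307 xy [ 0.02260853 -0.06064833  0.08693793]
9 7 bar X med 0.012003792285926067 slope deg 64.3029666544111 z 0.0834808340065869 Yrange -0.06629611092431707 -0.060553610702718114 xy [ 0.02260853 -0.06064833  0.08693793]
10 7 bar X med 0.010894382244061668 slope deg 65.02790314226242 z 0.0834808340065869 Yrange -0.06643495156565758 -0.0608705083155871 xy [ 0.02260853 -0.06064833  0.08693793]
11 7 bar X med 0.009781653667829475 slope deg 65.7249287540479 z 0.0834808340065869 Yrange -0.06655355547718136 -0.06116886418195732 xy [ 0.02260853 -0.06064833  0.08693793]
12 7 bar X med 0.008665945505133058 slope deg 66.38937276125893 z 0.0834808340065869 Yrange -0.06665188653098805 -0.06144858741974163 xy [ 0.02260853 -0.06064833  0.08693793]
13 7 bar X med 0.007547597611486873 slope deg 67.01546735052828 z 0.0834808340065869 Yrange -0.06672991477448605 -0.061709592822532036 xy [ 0.02260853 -0.06064833  0.08693793]
14 7 bar X med 0.006426950646493013 slope deg 67.59600698435416 z 0.0834808340065869 Yrange -0.06678761643951656 -0.06195180088555445 xy [ 0.02260853 -0.06064833  0.08693793]
```

Run:
```python
from h import *
w=np.load("w0.npy")
t=np.radians(12.5);X=w[...,0]*np.cos(t)+w[...,1]*np.sin(t);Y=-w[...,0]*np.sin(t)+w[...,1]*np.cos(t)
mb=(w[...,2]>.08)&(w[...,2]<.115)&(abs(Y+.056)<.04)&(X>.42)&(X<.485)
h=np.histogram(X[mb],bins=np.arange(.42,.49,.0025));print(list(zip(h[1].round(4),h[0])))
m2=mb&(X<np.percentile(X[mb],50)+.0)
A=np.polyfit(Y[mb&(X<.474)],X[mb&(X<.474)],1);print(np.degrees(np.arctan(A[0])),np.median(w[...,2][mb&(X<.474)]),np.median(X[mb&(X<.474)]))
# front bottom edge of heater at low z
mf=(w[...,2]>.008)&(abs(Y+.056)<.12)&(X>.42)&(X<.54)
for y0 in np.arange(-.17,.06,.02):
    q=mf&(abs(Y-y0)<.01)&(w[...,2]<.07); print(round(y0,3),q.sum(), X[q].min() if q.any() else None, np.polyfit(w[...,2][q],X[q],1) if q.sum()>5 else None)
```

```text
[(np.float64(0.42), np.int64(0)), (np.float64(0.4225), np.int64(0)), (np.float64(0.425), np.int64(0)), (np.float64(0.4275), np.int64(0)), (np.float64(0.43), np.int64(0)), (np.float64(0.4325), np.int64(0)), (np.float64(0.435), np.int64(0)), (np.float64(0.4375), np.int64(0)), (np.float64(0.44), np.int64(0)), (np.float64(0.4425), np.int64(0)), (np.float64(0.445), np.int64(0)), (np.float64(0.4475), np.int64(0)), (np.float64(0.45), np.int64(0)), (np.float64(0.4525), np.int64(0)), (np.float64(0.455), np.int64(14)), (np.float64(0.4575), np.int64(18)), (np.float64(0.46), np.int64(12)), (np.float64(0.4625), np.int64(13)), (np.float64(0.465), np.int64(4)), (np.float64(0.4675), np.int64(0)), (np.float64(0.47), np.int64(0)), (np.float64(0.4725), np.int64(0)), (np.float64(0.475), np.int64(0)), (np.float64(0.4775), np.int64(0)), (np.float64(0.48), np.int64(0)), (np.float64(0.4825), np.int64(0)), (np.float64(0.485), np.int64(0)), (np.float64(0.4875), np.int64(0))]
0.7562027405995357 0.09798082774496897 0.4597659828288693
-0.17 48 0.4674438445611462 [0.69421386 0.45832092]
-0.15 62 0.46738719075041296 [0.67845307 0.45837635]
-0.13 63 0.4235638553172098 [0.79546303 0.451655  ]
-0.11 33 0.4666550380270417 [0.63610957 0.45932736]
-0.09 51 0.4674340900297472 [0.67467135 0.45795525]
-0.07 50 0.46711698215750574 [0.67099481 0.45811249]
-0.05 50 0.4671270679371202 [0.67680923 0.45797075]
-0.03 50 0.4503974532609673 [0.72436849 0.45624664]
-0.01 28 0.4670197785105674 [0.72257523 0.45668265]
0.01 64 0.42700366836709375 [0.78131508 0.45271164]
0.03 64 0.4672682352654066 [0.67892105 0.45752019]
0.05 65 0.4558749206580546 [0.6878846  0.45871124]
```

```bash
cat > mv.py <<'E'
import json,sys,numpy as np
from scipy.spatial.transform import Rotation as R
F="cmd.json"
def load(): 
    d=json.load(open(F)); return np.array(d["p"]),R.from_euler("xyz",d["r"],degrees=True)
def save(p,r): json.dump({"p":list(map(float,p)),"r":list(map(float,r.as_euler("xyz",degrees=True)))},open(F,"w"))
def rows(targets):
    "targets: list of (pos, rpy) ; prints rows relative to the stored command pose"
    p0,r0=load()
    for p,e in targets:
        p1=np.array(p);r1=e if isinstance(e,R) else R.from_euler("xyz",e,degrees=True)
        d=r0.inv().apply(p1-p0);v=(r0.inv()*r1).as_rotvec(degrees=True)
        print([round(float(x),4) for x in d]+[round(float(x),2) for x in v],"rows>=",round(max(np.linalg.norm(d)/.05,np.linalg.norm(v)/8.59),1))
def did(row):
    "record the last row sent (first six numbers)"
    p,r=load(); p=p+r.apply(row[:3]); r=r*R.from_rotvec(row[3:6],degrees=True); save(p,r); print("cmd",p.round(4),r.as_euler("xyz",degrees=True).round(2))
E
python3 - <<'E'
from mv import *
save([0.21,-0.615,0.223],R.from_euler("xyz",[180,0,18.84],degrees=True))
rows([((.43,-.31,.33),(180,0,56))])
E
```

```text
[0.3067, -0.2176, -0.107, 0.0, 0.0, -37.16] rows>= 7.8
```

Emit:
{"op": "arm_command", "data": {"targets": [[[0.307,-0.218,-0.107,0,0,-37,-1],[0.307,-0.218,-0.107,0,0,-37,-1],[0.307,-0.218,-0.107,0,0,-37,-1],[0.307,-0.218,-0.107,0,0,-37,-1],[0.307,-0.218,-0.107,0,0,-37,-1],[0.307,-0.218,-0.107,0,0,-37,-1],[0.307,-0.218,-0.107,0,0,-37,-1],[0.307,-0.218,-0.107,0,0,-37,-1],[0.307,-0.218,-0.107,0,0,-37,-1],[0.307,-0.218,-0.107,0,0,-37,-1]]]}}

```text
time_s: 2.55
tool_pos: [0.4307, -0.309, 0.3301]
tool_rot: [179.9, 0.0, 56.0]
force: [0.6, -1.2, -1.1]
grip_width: 0.0871
```

Run:
```python
from mv import *; did([0.307,-0.218,-0.107,0,0,-37])
from h import *
o=get_obs(); print(o["time_s"],o["tool_pos"],o["tool_rot"],o["qpos"].round(1),o["force"])
c,w=cam("wrist","w1"); np.save("w1.npy",w)
for n,p in [("fine",(.5716,-.2265)),("four",(.5674,-.3811)),("bot",(.4407,-.2026))]:
    print(n,proj(c,[*p,.05]).round(0)); 
    try: print(blockfit(w,p))
    except Exception as e: print(e)
print(proj(c,[.45,-.319,.075]))
```

```text
cmd [ 0.4302 -0.3095  0.33  ] [180.     0.    55.84]
2.55 [ 0.43068053 -0.30897916  0.33008543] [1.79934145e+02 4.75322418e-02 5.59916493e+01] [ 54.4   2.9 -22.5  89.3   1.2  88.   -2.1] [ 0.58472401 -1.16563249 -1.06193468]
fine [338.  56.]
(array([ 0.57514093, -0.22594461]), (60.499141693115234, 60.20486068725586), 49.45860290527344, 2200, np.float64(0.049251385648836826))
four [398. 167.]
(array([ 0.57074725, -0.38073672]), (60.371158599853516, 60.86234664916992), 67.93102264404297, 1574, np.float64(0.04936664659283416))
bot [236. 103.]
(array([ 0.44420569, -0.20216693]), (60.01887130737305, 60.10599136352539), 9.926752090454102, 1437, np.float64(0.048608431031843535))
[295.82671394 180.76658594]
```

View pics/w1.png

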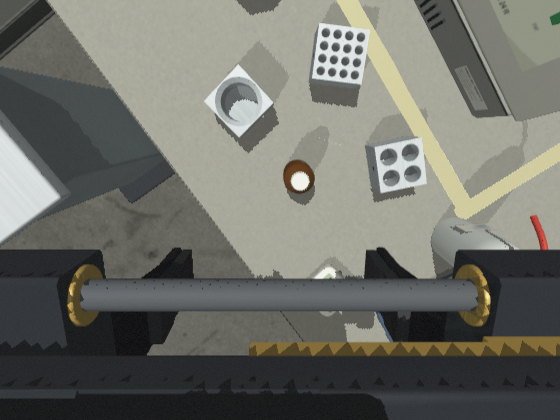

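The wrist picture shows the wide-bore block at (238,101), the fine block at (340,55), the four-hole block at (398,165) and the bottle at (299,178). All three fits give 60 mm squares at 49 mm high. The two cameras differ by about 3.5 mm in x, so I'll take the mean. Now to the bar, with the tool tilted 20°.

Run:
```python
from h import *; from mv import *
w=np.load("w1.npy");
m=(w[...,2]>.066)&(np.hypot(w[...,0]-.453,w[...,1]+.318)<.03); P=w[m];print(len(P),np.median(P,0),(P.min(0)+P.max(0))/2,np.ptp(P,axis=0))
m=(w[...,2]>.03)&(np.hypot(w[...,0]-.453,w[...,1]+.318)<.03); P=w[m];print((P.min(0)+P.max(0))/2,np.ptp(P,axis=0))
c=w[175:182,299]; 
r=np.hypot(w[...,0]-.4525,w[...,1]+.318); mm=(r<.024)&(w[...,2]>.03)
for z in range(36,80,4):
    q=mm&(abs(w[...,2]-z/1000)<.002); print(z,q.sum(),r[q].mean().round(4) if q.any() else "",r[q].max().round(4) if q.any() else "")
# bar approach: tilt
def pose(tilt,yaw=102.5): # body toward robot (heater -x)
    base=R.from_euler("xyz",[180,0,yaw],degrees=True)
    ax=R.from_euler("z",12.5,degrees=True).apply([0,1,0])
    return R.from_rotvec(-np.radians(tilt)*ax)*base
r=pose(20); print("toolz",r.apply([0,0,1]),"y",r.apply([0,1,0]))
bar=np.array([.463,.0446,.094]); g=r.apply([0,0,1])
print("TCP at",bar+g*.014)
rows([(bar+g*(.014-.12),r),(bar+g*.014,r)])
```

```text
27314 [ 0.46665277 -0.30326003  0.43545616] [ 0.46277691 -0.31557813  0.25786358] [0.04043338 0.05510962 0.38341511]
[ 0.45880892 -0.31557813  0.23995154] [0.04836936 0.05510962 0.41923919]
36 7 0.0172 0.019
40 10 0.0169 0.0203
44 12 0.0173 0.0205
48 21 0.0187 0.0239
52 76 0.0176 0.0236
56 218 0.0167 0.0227
60 142 0.0126 0.0199
64 2 0.0091 0.0097
68 11 0.0096 0.0125
72 95 0.0087 0.0159
76 180 0.008 0.0144
toolz [ 0.3339129   0.07402671 -0.93969262] y [0.91741815 0.20338671 0.34202014]
TCP at [0.46767478 0.04563637 0.0808443 ]
[0.2851, -0.1966, 0.1364, -18.88, 8.14, -46.17] rows>= 7.4
[0.315, -0.1684, 0.2492, -18.88, 8.14, -46.17] rows>= 8.7
```

Emit:
{"op": "arm_command", "data": {"targets": [[[0.285,-0.197,0.136,-18.9,8.1,-46.2,-1],[0.285,-0.197,0.136,-18.9,8.1,-46.2,-1],[0.285,-0.197,0.136,-18.9,8.1,-46.2,-1],[0.285,-0.197,0.136,-18.9,8.1,-46.2,-1],[0.285,-0.197,0.136,-18.9,8.1,-46.2,-1],[0.285,-0.197,0.136,-18.9,8.1,-46.2,-1],[0.285,-0.197,0.136,-18.9,8.1,-46.2,-1],[0.285,-0.197,0.136,-18.9,8.1,-46.2,-1],[0.285,-0.197,0.136,-18.9,8.1,-46.2,-1],[0.285,-0.197,0.136,-18.9,8.1,-46.2,-1]]]}}

```text
time_s: 3.6
tool_pos: [0.4564, 0.0016, 0.1822]
tool_rot: [161.9, -1.3, 102.3]
force: [0.5, 2.1, 1.5]
grip_width: 0.0872
```

Run:
```python
from mv import *; did([0.285,-0.197,0.136,-18.9,8.1,-46.2])
from h import *
o=get_obs(); print(o["time_s"],o["tool_pos"],o["tool_rot"],o["qpos"].round(1),o["force"])
c,w=cam("wrist","w2"); np.save("w2.npy",w)
print(proj(c,[.463,.0446,.094]))
```

```text
cmd [0.4272 0.0369 0.194 ] [1.6000e+02 5.0000e-02 1.0252e+02]
3.6 [0.456365   0.00155957 0.18222375] [161.90189584  -1.30645185 102.29330133] [ 17.4 -17.2 -13.9 125.5 -12.4  54.7  21.3] [0.45524654 2.10679235 1.52853963]
[261.45763414 168.45885185]
```

View pics/w2.png

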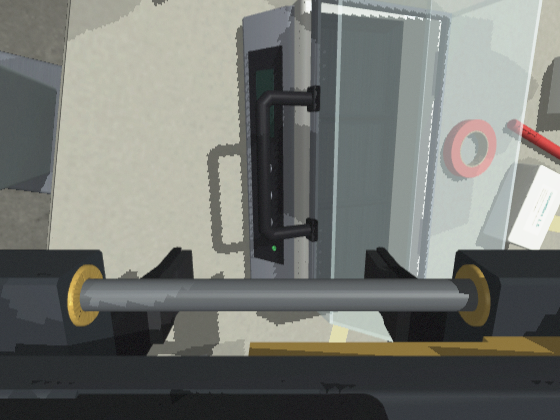

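```bash
cat > kin.py <<'E'
import numpy as np
from scipy.spatial.transform import Rotation as R
from scipy.optimize import least_squares
import itertools
D=[([71.969,18.439,-4.015,83.175,1.296,78.540,-3.259],[.20965,-.61468,.22146],[-179.89,0,18.84]),
([54.4,2.9,-22.5,89.3,1.2,88.0,-2.1],[.43068,-.30898,.33009],[179.93,.05,55.99]),
([17.4,-17.2,-13.9,125.5,-12.4,54.7,21.3],[.45637,.00156,.18222],[161.9,-1.3,102.3])]
def fk(q,P,s):
    h,L1,a,L2,b,L3,h0,yo=P; q=np.radians(q)
    Rz=lambda t:R.from_euler("z",t); Ry=lambda t:R.from_euler("y",t)
    p=np.array([h0,0,h]);r=Rz(s[0]*q[0]); r=r*Ry(q[1])*Rz(s[1]*q[2]); p=p+r.apply([a,0,L1]); r=r*Ry(q[3]); p=p+r.apply([-a,0,0]); r=r*Rz(s[2]*q[4]); p=p+r.apply([0,0,L2]); r=r*Ry(q[5]); p=p+r.apply([b,0,L3]); r=r*Rz(s[3]*q[6]+yo)
    return p,r
def fit():
    best=None
    for s in itertools.product([1,-1],repeat=4):
        def f(P):
            o=[]
            for q,p,e in D:
                pp,rr=fk(q,P,s); o+=list((pp-p)*10); o+=list((R.from_euler("xyz",e,degrees=True).inv()*rr).as_rotvec())
            return o+list((np.array(P)[[2,4,6]])*.05)
        for yo in(1.57,-1.57):
            sol=least_squares(f,[.3,.35,0,.35,0,.25,0,yo])
            if best is None or sol.cost<best[0]: best=(sol.cost,sol.x,s,f(sol.x))
    return best
if __name__=="__main__":
    b=fit(); print(b[0],b[1].round(4),b[2],np.round(b[3],3))
    np.save("kin.npy",np.r_[b[1],b[2]])
E
python3 kin.py
python3 - <<'E'
from h import *
w=np.load("w2.npy")
P=w[130:200,255:280].reshape(-1,3);P=P[(P[:,2]>.08)&(P[:,2]<.12)]
t=np.radians(12.5);X=P[:,0]*np.cos(t)+P[:,1]*np.sin(t)
print(len(P),np.median(P,0),np.percentile(X,[2,50,98]),np.percentile(P[:,2],[5,50,95]))
E
```

```text
0.0083836667415814 [ 0.2283  0.3814  0.0074  0.5233 -0.0178  0.2688 -0.0372  1.571 ] (-1, -1, -1, -1) [-0.071  0.011 -0.002 -0.    -0.     0.     0.087  0.031 -0.007  0.001
 -0.001 -0.    -0.016  0.051  0.009  0.002 -0.     0.     0.    -0.001
 -0.002]
961 [0.4627315  0.04795691 0.09771632] [0.45814297 0.46193209 0.46734273] [0.09461231 0.09771632 0.09922671]
```

Run:
```python
from h import *
w=np.load("w0.npy")
t=np.radians(12.5);X=w[...,0]*np.cos(t)+w[...,1]*np.sin(t)+.0015;Y=-w[...,0]*np.sin(t)+w[...,1]*np.cos(t)
m=(abs(Y+.056)<.04)&(w[...,2]>.05)
for x in np.arange(.45,.62,.01):
    q=m&(abs(X-x)<.005); print(round(x,2),q.sum(),np.percentile(w[...,2][q],[50,97]).round(3) if q.any() else "")
prof=[]
for x in np.arange(.49,.62,.005):
    q=m&(abs(X-x)<.004); prof.append((x,np.median(w[...,2][q])))
prof=np.array(prof)
for tilt in (0,5,8,10,12,15,20):
  for d in (8,12,19):
    a=np.radians(tilt); bx,bz=.462,.094; tz=np.array([np.sin(a),-np.cos(a)]); ty=np.array([np.cos(a),np.sin(a)])
    q=prof-[bx,bz]; along=-(q@tz); lat=q@ty  # along = behind bar
    ins=(lat<.097); print(tilt,d,"clear mm",round(1000*((.070-d/1000)-along[ins].max()),1))
```

```text
0.45 0 
0.46 51 [0.098 0.104]
0.47 10 [0.098 0.101]
0.48 0 
0.49 11 [0.051 0.054]
0.5 97 [0.065 0.1  ]
0.51 106 [0.119 0.128]
0.52 76 [0.132 0.143]
0.53 77 [0.145 0.152]
0.54 82 [0.157 0.164]
0.55 56 [0.16  0.164]
0.56 62 [0.158 0.162]
0.57 60 [0.157 0.162]
0.58 58 [0.155 0.16 ]
0.59 61 [0.155 0.16 ]
0.6 58 [0.155 0.159]
0.61 61 [0.153 0.158]
0 8 clear mm -4.1
0 12 clear mm -8.1
0 19 clear mm -15.1
5 8 clear mm 3.4
5 12 clear mm -0.6
5 19 clear mm -7.6
8 8 clear mm 8.1
8 12 clear mm 4.1
8 19 clear mm -2.9
10 8 clear mm 11.3
10 12 clear mm 7.3
10 19 clear mm 0.3
12 8 clear mm 14.6
12 12 clear mm 10.6
12 19 clear mm 3.6
15 8 clear mm 21.7
15 12 clear mm 17.7
15 19 clear mm 10.7
20 8 clear mm 29.8
20 12 clear mm 25.8
20 19 clear mm 18.8
```

```bash
cat > kin2.py <<'E'
import numpy as np
from kin import D,R
from scipy.optimize import least_squares
def fk(q,P):
    h,a1,L1,a2,a3,L2,b,L3=P; q=np.radians(q)
    Rz=lambda t:R.from_euler("z",t); Ry=lambda t:R.from_euler("y",t)
    r=Rz(-q[0]); p=r.apply([a1,0,h]); r=r*Ry(q[1])*Rz(-q[2]); p=p+r.apply([a2,0,L1]); r=r*Ry(q[3])*Rz(-q[4]); p=p+r.apply([a3,0,L2]); r=r*Ry(q[5]); p=p+r.apply([b,0,L3]); r=r*Rz(-q[6]+np.pi/2)
    return p,r
def fit(D=D,reg=.02):
    f=lambda P: np.concatenate([(fk(q,P)[0]-p)*10 for q,p,e in D]+[np.array(P)[[1,3,4,6]]*reg])
    return least_squares(f,[.3,0,.35,0,0,.35,0,.25]),f
if __name__=="__main__":
    s,f=fit(); print(s.cost,s.x.round(4),s.fun.round(4)); np.save("kin2.npy",s.x)
E
python3 kin2.py
```

```text
0.024050138451471473 [ 0.1547  0.0778  0.4485  0.029  -0.038   0.4649  0.0597  0.2934] [ 0.2032  0.071   0.0031 -0.0277 -0.0304 -0.0028 -0.0021  0.0068 -0.0003
  0.0016  0.0006 -0.0008  0.0012]
```

```bash
cat > kin3.py <<'E'
import numpy as np
from kin import D,R
from scipy.optimize import least_squares
def fk(q,P):
    P=np.asarray(P).reshape(5,3); q=np.radians(q)
    Rz=lambda t:R.from_euler("z",t); Ry=lambda t:R.from_euler("y",t)
    r=Rz(-q[0]); p=r.apply(P[0]); r=r*Ry(q[1]); p=p+r.apply(P[1]);r=r*Rz(-q[2]); p=p+r.apply(P[2]); r=r*Ry(q[3])*Rz(-q[4]); p=p+r.apply(P[3]); r=r*Ry(q[5]); p=p+r.apply(P[4]); r=r*Rz(-q[6]+np.pi/2)
    return p,r
def fit(D=D,reg=.01):
    m=np.array([1,1,0, 1,1,1, 1,1,0, 1,1,0, 1,1,0])
    f=lambda P: np.concatenate([(fk(q,P)[0]-p)*10 for q,p,e in D]+[np.array(P)*m*reg])
    return least_squares(f,[0,0,.3,0,0,0,0,0,.4,0,0,.4,0,0,.27])
if __name__=="__main__":
    s=fit(); print(s.cost,s.x.round(4).reshape(5,3),s.fun[:9].round(4)/10)
E
python3 kin3.py
```

```text
7.917731774523743e-09 [[-1.100e-03 -6.600e-03  2.500e-01]
 [ 1.000e-04 -6.600e-03 -0.000e+00]
 [ 1.600e-03 -5.000e-03  4.692e-01]
 [-2.000e-03 -4.200e-03  5.099e-01]
 [-1.800e-03 -4.200e-03  3.727e-01]] [ 0.  0.  0. -0. -0.  0. -0.  0. -0.]
```

```bash
cat >> mv.py <<'E'
H=12.5
def hp(tilt,yaw=102.5):
    ax=R.from_euler("z",H,degrees=True).apply([0,1,0])
    return R.from_rotvec(-np.radians(tilt)*ax)*R.from_euler("xyz",[180,0,yaw],degrees=True)
E
python3 - <<'E'
from mv import *
r=hp(15); bar=np.array([.463,.0465,.094]); g=r.apply([0,0,1]); print(bar+g*.010)
pre=bar+g*.010+[0,0,.075]
rows([(pre,r)])
save([.4564,.0016,.1822],R.from_euler("xyz",[161.9,-1.3,102.3],degrees=True)); rows([(pre,r)])
E
```

```text
[0.46552684 0.04706019 0.08434074]
[0.0016, 0.0254, 0.0461, 5.0, 0.04, 0.03] rows>= 1.1
[0.0419, 0.0103, 0.0284, 3.1, -1.19, -0.56] rows>= 1.0
```

Emit:
{"op": "arm_command", "data": {"targets": [[[0.042,0.01,0.028,3.1,-1.2,-0.6,0.17],[0.042,0.01,0.028,3.1,-1.2,-0.6,0.17],[0.042,0.01,0.028,3.1,-1.2,-0.6,0.17],[0.042,0.01,0.028,3.1,-1.2,-0.6,0.17],[0.042,0.01,0.028,3.1,-1.2,-0.6,0.17],[0.042,0.01,0.028,3.1,-1.2,-0.6,0.17]]]}}

```text
time_s: 4.25
tool_pos: [0.4641, 0.0425, 0.1575]
tool_rot: [165.4, 0.6, 102.1]
force: [-0.3, -0.2, -0.3]
grip_width: 0.0468
```

Run:
```python
from h import *
o=get_obs(); print(o["time_s"],o["tool_pos"],o["tool_rot"],o["qpos"].round(1),o["force"],o["grip_width"])
```

```text
4.25 [0.46405381 0.04252    0.15746291] [165.42128698   0.58280741 102.0658944 ] [ 19.2 -12.9 -24.  123.9  -8.   53.6  11.2] [-0.33450097 -0.16318325 -0.2661074 ] 0.04677165461900488
```

Run:
```python
from mv import *
save([.4641,.0425,.1575],R.from_euler("xyz",[165.4,.6,102.1],degrees=True)); r=hp(15)
rows([((.4655,.0465,.11),r),((.4655,.0465,.0845),r)])
```

```text
[0.0041, -0.0098, 0.0465, -0.4, 0.68, -0.23] rows>= 1.0
[0.0044, -0.0163, 0.0712, -0.4, 0.68, -0.23] rows>= 1.5
```

Emit:
{"op": "arm_command", "data": {"targets": [[[0.004,-0.01,0.0465,-0.4,0.7,-0.2,0.2],[0.004,-0.01,0.0465,-0.4,0.7,-0.2,0.2],[0.004,-0.01,0.0465,-0.4,0.7,-0.2,0.2]]]}}

```text
time_s: 4.55
tool_pos: [0.4645, 0.0477, 0.1094]
tool_rot: [165.1, -0.1, 102.6]
force: [0.2, -0.4, -0.0]
grip_width: 0.0356
```

Run:
```python
from mv import *; did([0.004,-0.01,0.0465,-0.4,0.7,-0.2])
from h import *
c,w=cam("wrist","w3")
o=get_obs(); print(o["time_s"],o["tool_pos"],o["tool_rot"],o["qpos"].round(1),o["force"],o["grip_width"])
print(proj(c,[.463,.0465,.094]))
rows([((.4655,.0465,.0845),hp(15))])
```

```text
cmd [0.4654 0.0464 0.1099] [ 1.6500e+02 -3.0000e-02  1.0247e+02]
4.6 [0.46578289 0.04795673 0.11071655] [ 1.64990669e+02 -3.69942573e-02  1.02602803e+02] [ 18.9  -9.6 -24.9 127.2  -7.8  46.7  11.1] [-0.21136812 -0.03858842  0.26362386] 0.03512894601134465
[268.76628182 258.08945029]
[0.0001, -0.0064, 0.0246, -0.0, -0.02, -0.03] rows>= 0.5
```

View pics/w3.png

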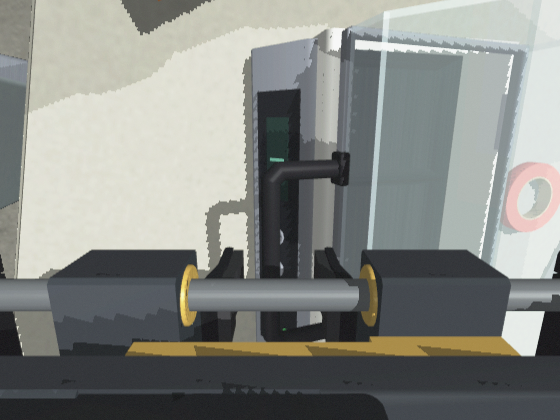

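The bar (column about 273) lies between the two fingers (columns about 238 and 322), so I'll go down and pinch it.

Emit:
{"op": "arm_command", "data": {"targets": [[[0,-0.0065,0.0245,0,0,0,0.2],[0,-0.0065,0.0245,0,0,0,0.2],[0,-0.0065,0.0245,0,0,0,1],[0,-0.0065,0.0245,0,0,0,1],[0,-0.0065,0.0245,0,0,0,1],[0,-0.0065,0.0245,0,0,0,1],[0,-0.0065,0.0245,0,0,0,1]]], "newtons": 20}}

```text
time_s: 5.3
tool_pos: [0.4665, 0.0486, 0.0853]
tool_rot: [164.9, -0.0, 102.7]
force: [2.3, 0.5, 0.3]
grip_width: 0.009
```

```bash
cat > arc.py <<'E'
from mv import *
hx,hy=.5505,.0643
def barpos(th,Xo=0.0):
    a=th+np.arctan2(6,170); x=.078-.1701*np.cos(a); z=.073+.1701*np.sin(a)
    v=R.from_euler("z",H,degrees=True).apply([x+Xo,0,0]); return np.array([hx,hy,z])+v
def tcp(th,tilt,d=.010,off=np.zeros(3)):
    r=hp(tilt); return barpos(th)+r.apply([0,0,1])*d+off, r
E
python3 - <<'E'
from arc import *; did([0,-0.0065,0.0245,0,0,0])
from h import *
o=get_obs(); print(o["time_s"],o["tool_pos"],o["tool_rot"],o["force"],o["grip_width"])
for th in (.06,.09,.12): print(th,barpos(th),tcp(th,15)[0])
E
```

```text
cmd [0.4654 0.0464 0.0846] [ 1.6500e+02 -3.0000e-02  1.0247e+02]
5.3 [0.46645469 0.0485757  0.08529127] [ 1.64887539e+02 -2.20631302e-02  1.02657766e+02] [2.3220022  0.51148569 0.34008703] 0.00897642956978812
0.06 [0.46133636 0.0445329  0.08918253] [0.4638632  0.04509308 0.07952327]
0.09 [0.46188465 0.04465445 0.09425434] [0.46441149 0.04521464 0.08459508]
0.12 [0.46258121 0.04480887 0.09930702] [0.46510805 0.04536906 0.08964776]
```

Run:
```python
from arc import *
p0,r0=load(); off=p0-tcp(.09,15)[0]; print(off); np.save("off.npy",off)
rows([tcp(t,15,off=off) for t in np.linspace(.17,1.0,10)])
```

```text
[ 1.01092597e-03  1.16264471e-03 -1.03825010e-06]
[0.0, 0.0056, -0.0124, -0.0, -0.02, -0.03] rows>= 0.3
[0.0, 0.0133, -0.026, -0.0, -0.02, -0.03] rows>= 0.6
[0.0, 0.0223, -0.0389, -0.0, -0.02, -0.03] rows>= 0.9
[0.0, 0.0323, -0.051, -0.0, -0.02, -0.03] rows>= 1.2
[0.0, 0.0435, -0.062, -0.0, -0.02, -0.03] rows>= 1.5
[0.0001, 0.0556, -0.072, -0.0, -0.02, -0.03] rows>= 1.8
[0.0001, 0.0685, -0.0808, -0.0, -0.02, -0.03] rows>= 2.1
[0.0001, 0.0823, -0.0883, -0.0, -0.02, -0.03] rows>= 2.4
[0.0001, 0.0966, -0.0946, -0.0, -0.02, -0.03] rows>= 2.7
[0.0001, 0.1115, -0.0996, -0.0, -0.02, -0.03] rows>= 3.0
```

Emit:
{"op": "arm_command", "data": {"targets": [[[0,0.0055,-0.0125,0,0,0,1],[0,0.0133,-0.026,0,0,0,1],[0,0.0223,-0.039,0,0,0,1],[0,0.0323,-0.051,0,0,0,1],[0,0.0435,-0.062,0,0,0,1],[0,0.0556,-0.072,0,0,0,1],[0,0.0685,-0.081,0,0,0,1],[0,0.0823,-0.0883,0,0,0,1],[0,0.0966,-0.0946,0,0,0,1],[0,0.1115,-0.0996,0,0,0,1]]]}}

```text
time_s: 6.3
tool_pos: [0.5431, 0.0655, 0.2097]
tool_rot: [165.4, -0.0, 102.6]
force: [-7.0, -1.7, 7.3]
grip_width: 0.009
```

Run:
```python
from arc import *; did([0,0.1115,-0.0996,0,0,0])
from h import *
o=get_obs(); print(o["time_s"],o["tool_pos"],o["tool_rot"],o["force"],o["grip_width"],o["qpos"].round(1))
off=np.load("off.npy")
rows([tcp(t,15-10*min(1,(t-1)/.5),off=off) for t in np.r_[np.linspace(1.1,1.9,9),1.925]])
```

```text
cmd [0.5454 0.064  0.2097] [ 1.6500e+02 -3.0000e-02  1.0247e+02]
6.3 [0.54306864 0.06546746 0.20973597] [ 1.65390633e+02 -4.74832993e-03  1.02635767e+02] [-6.98722376 -1.6853297   7.29002354] 0.008966225101737644 [ 18.7  -4.  -26.4 110.6  -3.5  58.5   6.3]
[0.0001, 0.0163, -0.0037, 2.0, -0.02, -0.03] rows>= 0.3
[0.0001, 0.0328, -0.0059, 4.0, -0.02, -0.03] rows>= 0.7
[0.0001, 0.0494, -0.0063, 6.0, -0.02, -0.03] rows>= 1.0
[0.0001, 0.066, -0.005, 8.0, -0.02, -0.03] rows>= 1.3
[0.0001, 0.0824, -0.0021, 10.0, -0.02, -0.03] rows>= 1.6
[0.0002, 0.0988, 0.0025, 10.0, -0.02, -0.03] rows>= 2.0
[0.0002, 0.1146, 0.0088, 10.0, -0.02, -0.03] rows>= 2.3
[0.0002, 0.1297, 0.0166, 10.0, -0.02, -0.03] rows>= 2.6
[0.0002, 0.144, 0.0258, 10.0, -0.02, -0.03] rows>= 2.9
[0.0002, 0.1474, 0.0284, 10.0, -0.02, -0.03] rows>= 3.0
```

Emit:
{"op": "arm_command", "data": {"targets": [[[0,0.0163,-0.0037,2,0,0,1],[0,0.0328,-0.006,4,0,0,1],[0,0.0494,-0.0063,6,0,0,1],[0,0.066,-0.005,8,0,0,1],[0,0.0824,-0.002,10,0,0,1],[0,0.0988,0.0025,10,0,0,1],[0,0.1146,0.0088,10,0,0,1],[0,0.1297,0.0166,10,0,0,1],[0,0.144,0.0258,10,0,0,1],[0,0.144,0.0258,10,0,0,1]]]}}

```text
time_s: 7.3
tool_pos: [0.6892, 0.0979, 0.2204]
tool_rot: [175.0, -0.1, 102.6]
force: [3.1, -0.3, -0.8]
grip_width: 0.009
```

Run:
```python
from arc import *; did([0,0.144,0.0258,10,0,0])
from h import *
o=get_obs(); print(o["time_s"],o["tool_pos"],o["tool_rot"],o["force"],o["grip_width"],o["qpos"].round(1))
p,r=load(); rows([(p+r.apply([0,0,-.09]),r)])
```

```text
cmd [0.6878 0.0955 0.222 ] [ 1.7500e+02 -3.0000e-02  1.0247e+02]
7.3 [0.68920898 0.09789636 0.22043789] [ 1.75000646e+02 -5.40316842e-02  1.02630569e+02] [ 3.11628972 -0.31495232 -0.83066797] 0.008990766003084152 [ 10.4  22.4 -27.5  80.4  10.7  74.6  -4.6]
[-0.0, 0.0, -0.09, 0.0, 0.0, 0.0] rows>= 1.8
```

Run:
```python
from arc import *
p,r=load(); rows([(p+r.apply([0,0,-.09]),r),((.535,.062,.36),hp(0))])
```

```text
[-0.0, 0.0, -0.09, 0.0, 0.0, 0.0] rows>= 1.8
[0.0004, -0.1438, -0.1511, 5.0, -0.02, -0.03] rows>= 4.2
```

Emit:
{"op": "arm_command", "data": {"targets": [[[0,0,0,0,0,0,0.1],[0,0,0,0,0,0,0.1],[0,0,0,0,0,0,0.1],[0,0,0,0,0,0,0.1],[0,0,-0.03,0,0,0,0.1],[0,0,-0.06,0,0,0,0],[0,0,-0.09,0,0,0,0],[0,0,-0.09,0,0,0,0]]]}}

```text
time_s: 8.1
tool_pos: [0.6812, 0.0973, 0.317]
tool_rot: [174.6, -0.0, 102.7]
force: [1.4, 0.8, 0.0]
grip_width: 0.043
```

Run:
```python
from arc import *; did([0,0,-.09,0,0,0])
from h import *
o=get_obs(); print(o["time_s"],o["tool_pos"],o["tool_rot"],o["force"],o["grip_width"],o["qpos"].round(1))
rows([((.535,.062,.36),hp(0))])
c,w=cam("top","top1")
a=c["img"][130:260,180:310,::-1];cv2.imwrite("pics/top1z.png",cv2.resize(a,None,fx=5,fy=5))
```

```text
cmd [0.6801 0.0938 0.3117] [ 1.7500e+02 -3.0000e-02  1.0247e+02]
8.1 [0.68119304 0.09728624 0.31704337] [ 1.74571825e+02 -1.23398115e-02  1.02671563e+02] [1.44833875 0.83346708 0.02126408] 0.043012161984191305 [ 10.4  19.6 -28.   73.    9.4  84.1  -3.6]
[0.0004, -0.1438, -0.0611, 5.0, -0.02, -0.03] rows>= 3.1
```

View pics/top1z.png

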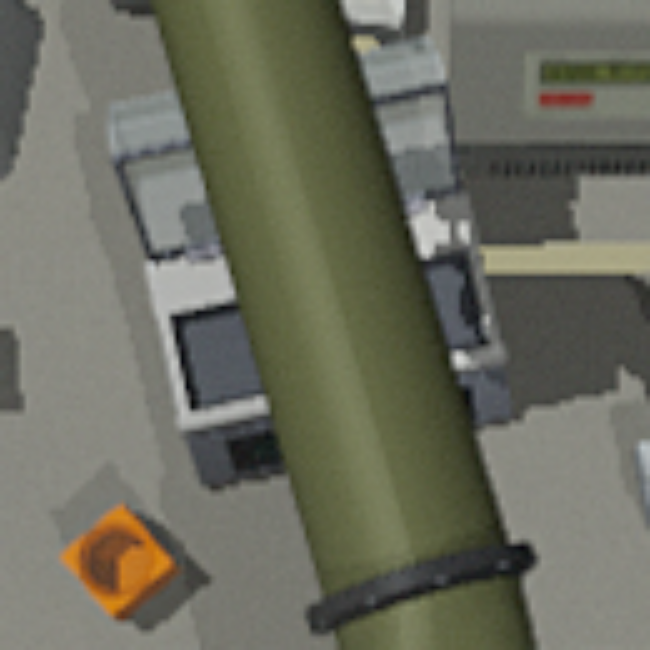

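The cover is open and leaning back. Now a wrist view of the bays.

Emit:
{"op": "arm_command", "data": {"targets": [[[0,-0.144,-0.061,5,0,0,-1],[0,-0.144,-0.061,5,0,0,-1],[0,-0.144,-0.061,5,0,0,-1],[0,-0.144,-0.061,5,0,0,-1],[0,-0.144,-0.061,5,0,0,-1],[0,-0.144,-0.061,5,0,0,-1]]]}}

```text
time_s: 8.75
tool_pos: [0.5351, 0.0637, 0.3583]
tool_rot: [-179.9, -0.1, 102.6]
force: [-0.4, -0.2, 0.6]
grip_width: 0.0825
```

Run:
```python
from arc import *; did([0,-.144,-.061,5,0,0])
from h import *
o=get_obs(); print(o["time_s"],o["tool_pos"],o["tool_rot"],o["force"],o["grip_width"],o["qpos"].round(1))
c,w=cam("wrist","w4"); np.save("w4.npy",w)
o=get_obs(); print(o["tool_pos"],o["tool_rot"])
for y in (.076,0,-.076):
    v=R.from_euler("z",H,degrees=True).apply([0,y,0])+[hx,hy,.056]; print(y,proj(c,v).round(0))
```

```text
cmd [0.5349 0.0616 0.3599] [-1.8000e+02 -3.0000e-02  1.0247e+02]
8.75 [0.5350906  0.06367782 0.35834146] [-1.79887826e+02 -6.04243441e-02  1.02649236e+02] [-0.36760039 -0.21857962  0.6123071 ] 0.08251441730224675 [ 16.7   4.5 -28.   84.7   2.   91.4   1.4]
[0.53525573 0.06383752 0.35799282] [-1.79844523e+02 -9.63490205e-02  1.02667698e+02]
0.076 [291. 121.]
0 [290. 180.]
-0.076 [290. 233.]
```

View pics/w4.png

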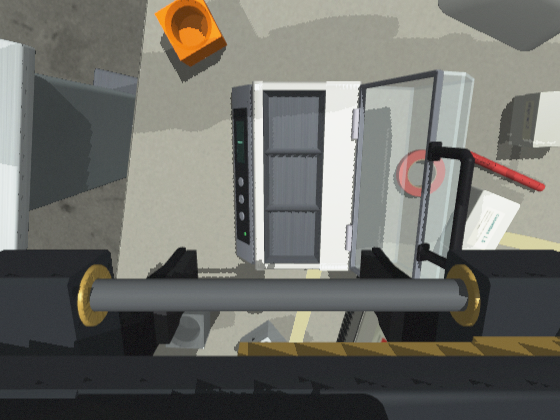

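Run:
```python
from h import *
w=np.load("w4.npy")
for nm,(u,v) in dict(L=(294,122),M=(294,181),R=(293,236)).items():
    z=w[v-15:v+15,u-15:u+15,2]; print(nm,np.nanmedian(z))
m=(w[...,2]<.0605)&(w[...,2]>.050); m[:, :255]=0; m[:,335:]=0; m[:85]=0;m[265:]=0
n,L,s,cn=cv2.connectedComponentsWithStats(cv2.morphologyEx(m.astype(np.uint8),cv2.MORPH_OPEN,np.ones((3,3))),connectivity=4)
for k in range(1,n):
    if s[k,4]>600:
        P=w[L==k]; (c,sz,a)=cv2.minAreaRect((P[:,:2]*1000).astype(np.float32)); print(np.round(c,1),np.round(sz,1),round(a,1),s[k],P.mean(0).round(4))
```

```text
L 0.055441780098502924
M 0.055552984443104525
R 0.0555280349886666
[537.  138.2] [68.1 68.5] 12.5 [ 267   94   54   56 2867] [0.5366 0.139  0.0557]
[553.3  64.1] [68.4 68.3] 12.4 [ 267  155   52   51 2566] [0.5537 0.0643 0.0558]
[570.1 -10.3] [67.4 68. ] 12.5 [ 268  211   49   47 2256] [ 0.57   -0.0105  0.0559]
```

Run:
```python
from h import *
w=np.load("w0.npy");w1=np.load("w1.npy")
for z0,z1 in((.02,.06),(.08,.13),(.13,.2),(.2,.4)):
  for a,b in((-.15,-.2),(-.2,-.25),(-.25,-.3),(-.3,-.35),(-.35,-.4),(-.4,-.45)):
    for nm,ww in(("top",w),("w",w1)):
        m=(ww[...,1]<a)&(ww[...,1]>b)&(ww[...,0]>.61)&(ww[...,0]<1)&(ww[...,2]>z0)&(ww[...,2]<z1)
        print(nm,z0,a,m.sum(),np.percentile(ww[...,0][m],2).round(3) if m.sum()>3 else "",end=" | ")
  print()
m=(w[...,0]>.5)&(w[...,0]<.66)&(w[...,1]<-.43)&(w[...,1]>-.62)
for z0,z1 in((.02,.06),(.06,.1),(.1,.15),(.15,.21)):
    q=m&(w[...,2]>z0)&(w[...,2]<z1); P=w[q]; print(z0,len(P),np.percentile(P,[2,98],axis=0).round(3).tolist() if len(P) else "")
```

```text
top 0.02 -0.15 42 0.681 | w 0.02 -0.15 0  | top 0.02 -0.2 46 0.674 | w 0.02 -0.2 329 0.61 | top 0.02 -0.25 47 0.684 | w 0.02 -0.25 796 0.685 | top 0.02 -0.3 44 0.682 | w 0.02 -0.3 737 0.686 | top 0.02 -0.35 32 0.682 | w 0.02 -0.35 527 0.686 | top 0.02 -0.4 0  | w 0.02 -0.4 0  | 
top 0.08 -0.15 86 0.686 | w 0.08 -0.15 0  | top 0.08 -0.2 91 0.685 | w 0.08 -0.2 3  | top 0.08 -0.25 93 0.685 | w 0.08 -0.25 1609 0.688 | top 0.08 -0.3 166 0.686 | w 0.08 -0.3 1947 0.688 | top 0.08 -0.35 90 0.685 | w 0.08 -0.35 1736 0.688 | top 0.08 -0.4 0  | w 0.08 -0.4 0  | 
top 0.13 -0.15 746 0.701 | w 0.13 -0.15 0  | top 0.13 -0.2 757 0.702 | w 0.13 -0.2 0  | top 0.13 -0.25 784 0.702 | w 0.13 -0.25 839 0.701 | top 0.13 -0.3 497 0.702 | w 0.13 -0.3 2278 0.702 | top 0.13 -0.35 224 0.701 | w 0.13 -0.35 791 0.704 | top 0.13 -0.4 2  | w 0.13 -0.4 0  | 
top 0.2 -0.15 349 0.74 | w 0.2 -0.15 0  | top 0.2 -0.2 334 0.74 | w 0.2 -0.2 0  | top 0.2 -0.25 395 0.741 | w 0.2 -0.25 0  | top 0.2 -0.3 705 0.741 | w 0.2 -0.3 0  | top 0.2 -0.35 941 0.744 | w 0.2 -0.35 0  | top 0.2 -0.4 22 0.98 | w 0.2 -0.4 0  | 
0.02 103 [[0.508, -0.616, 0.02], [0.616, -0.501, 0.058]]
0.06 78 [[0.558, -0.543, 0.061], [0.614, -0.499, 0.099]]
0.1 177 [[0.56, -0.556, 0.102], [0.614, -0.502, 0.148]]
0.15 114 [[0.573, -0.547, 0.154], [0.625, -0.472, 0.19]]
```

Run:
```python
from arc import *
save([.5352,.0637,.3580],R.from_euler("xyz",[180,0,102.65],degrees=True))
rows([((.5700,-.3807,.13),(180,0,67.9)),((.5700,-.3807,.023),(180,0,67.9))])
```

```text
[-0.4412, -0.0634, 0.228, -0.0, 0.0, 34.75] rows>= 10.0
[-0.4412, -0.0634, 0.335, -0.0, 0.0, 34.75] rows>= 11.2
```

Emit:
{"op": "arm_command", "data": {"targets": [[[-0.441,-0.0635,0.228,0,0,34.7,-1],[-0.441,-0.0635,0.228,0,0,34.7,-1],[-0.441,-0.0635,0.228,0,0,34.7,-1],[-0.441,-0.0635,0.228,0,0,34.7,-1],[-0.441,-0.0635,0.228,0,0,34.7,-1],[-0.441,-0.0635,0.228,0,0,34.7,-1],[-0.441,-0.0635,0.228,0,0,34.7,-1],[-0.441,-0.0635,0.228,0,0,34.7,-1],[-0.441,-0.0635,0.228,0,0,34.7,-1],[-0.441,-0.0635,0.228,0,0,34.7,-1]]]}}

```text
time_s: 9.8
tool_pos: [0.5695, -0.3811, 0.1277]
tool_rot: [-179.8, -0.0, 68.0]
force: [0.2, -0.2, -0.3]
grip_width: 0.0869
```

Emit:
{"op": "arm_command", "data": {"targets": [[[0,0,0,0,0,0,-1],[0,0,0,0,0,0,-1],[0,0,0,0,0,0,-1]]]}}

```text
time_s: 10.1
tool_pos: [0.5704, -0.3779, 0.1304]
tool_rot: [-179.9, -0.1, 68.1]
force: [-0.2, -0.5, -0.2]
grip_width: 0.087
```

Run:
```python
from arc import *; did([-.441,-.0635,.228,0,0,34.7])
from h import *
o=get_obs(); print(o["time_s"],o["tool_pos"],o["tool_rot"],o["force"],o["grip_width"],o["qpos"].round(1))
c,w=cam("wrist","w5"); print(blockfit(w,(.5707,-.3807)))
```

```text
cmd [ 0.5698 -0.3805  0.13  ] [-180.      0.     67.95]
10.1 [ 0.57036784 -0.37793225  0.13038198] [-1.79864456e+02 -1.04744820e-01  6.80848466e+01] [-0.17171991 -0.47938256 -0.15870968] 0.08703674365253833 [38.6 25.9 -9.7 83.8  4.4 70.8  6.4]
(array([ 0.57062714, -0.38095496]), (60.81832504272461, 60.17811584472656), 67.77886199951172, 4387, np.float64(0.04943940920812906))
```

View pics/w5.png

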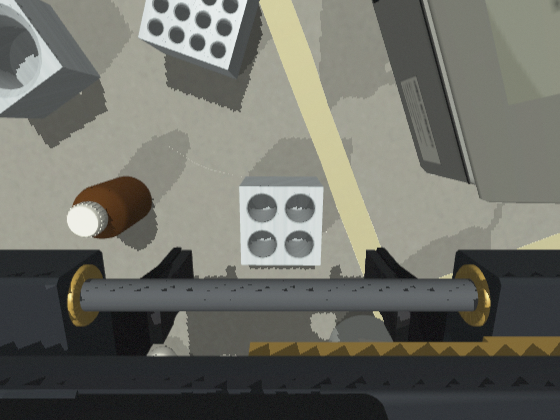

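Run:
```python
from arc import *
save([.5704,-.3780,.1304],R.from_euler("xyz",[180,0,68.0],degrees=True))
rows([((.5703,-.3808,.023),(180,0,67.9))])
```

```text
[-0.0026, 0.001, 0.1074, -0.0, 0.0, 0.1] rows>= 2.1
```

Emit:
{"op": "arm_command", "data": {"targets": [[[-0.0026,0.001,0.05,0,0,0,-1],[-0.0026,0.001,0.09,0,0,0,-1],[-0.0026,0.001,0.107,0,0,0,-1],[-0.0026,0.001,0.107,0,0,0,-1],[-0.0026,0.001,0.107,0,0,0,1],[-0.0026,0.001,0.107,0,0,0,1],[-0.0026,0.001,0.107,0,0,0,1],[-0.0026,0.001,0.107,0,0,0,1],[-0.0026,0.001,0.107,0,0,0,1],[-0.0026,0.001,0.107,0,0,0,1]]], "newtons": 45}}

```text
time_s: 11.15
tool_pos: [0.5697, -0.3831, 0.0257]
tool_rot: [180.0, 0.0, 68.0]
force: [-1.1, 0.8, 6.1]
grip_width: 0.0594
```

Run:
```python
from arc import *; did([-.0026,.001,.107,0,0,0])
from h import *
o=get_obs(); print(o["time_s"],o["tool_pos"],o["tool_rot"],o["force"],o["grip_width"],o["qpos"].round(1))
rows([((.5703,-.3808,.20),(180,0,68)),((.537,.1384,.20),(180,0,102.45))])
```

```text
cmd [ 0.5704 -0.3808  0.0234] [-180.    0.   68.]
11.15 [ 0.56972611 -0.38305557  0.02565338] [1.79962246e+02 1.67518705e-02 6.79500780e+01] [-1.0634791   0.8103459   6.12185341] 0.0594311024840772 [38.5 31.4 -9.2 88.6  5.5 60.4  5.9]
[-0.0, -0.0, -0.1766, -0.0, -0.0, -0.0] rows>= 3.5
[0.4689, -0.2254, -0.1766, -0.0, -0.0, -34.45] rows>= 11.0
```

Emit:
{"op": "arm_command", "data": {"targets": [[[0,0,-0.04,0,0,0,1],[0,0,-0.09,0,0,0,1],[0.03,-0.014,-0.13,0,0,-2,1],[0.07,-0.034,-0.165,0,0,-5,1],[0.115,-0.055,-0.177,0,0,-9,1],[0.16,-0.077,-0.177,0,0,-12,1],[0.205,-0.099,-0.177,0,0,-16,1],[0.25,-0.12,-0.177,0,0,-19,1],[0.295,-0.142,-0.177,0,0,-23,1],[0.34,-0.163,-0.177,0,0,-26,1]]]}}

```text
time_s: 12.15
tool_pos: [0.5447, -0.0128, 0.2005]
tool_rot: [-179.8, -0.0, 94.1]
force: [1.0, 0.6, -4.4]
grip_width: 0.0597
```

Run:
```python
from arc import *; did([0.34, -0.163, -0.177, 0, 0, -26])
from h import *
o=get_obs(); print(o["time_s"],o["tool_pos"],o["tool_rot"],o["force"],o["grip_width"])
rows([((.537,.1384,.19),(180,0,102.45))])
```

```text
cmd [ 0.5466 -0.0045  0.2004] [-180.   -0.   94.]
12.15 [ 0.54473005 -0.01281508  0.20046117] [-1.79818518e+02 -3.74772400e-02  9.40862607e+01] [ 1.03724279  0.55917538 -4.41050238] 0.059713834780354025
[0.1432, 0.0004, 0.0104, -0.0, -0.0, -8.45] rows>= 2.9
```

Emit:
{"op": "arm_command", "data": {"targets": [[[0.045,0,0.005,0,0,-3,1],[0.09,0,0.01,0,0,-6,1],[0.13,0,0.01,0,0,-8.4,1],[0.143,0,0.01,0,0,-8.4,1],[0.143,0,0.01,0,0,-8.4,1],[0.143,0,0.01,0,0,-8.4,1],[0.143,0,0.01,0,0,-8.4,1]]]}}

```text
time_s: 12.85
tool_pos: [0.5365, 0.1254, 0.1911]
tool_rot: [-179.9, 0.0, 102.2]
force: [0.2, -0.6, -4.0]
grip_width: 0.0599
```

Run:
```python
from arc import *; did([0.143, 0,.01, 0, 0, -8.4])
from h import *
o=get_obs(); print(o["time_s"],o["tool_pos"],o["tool_rot"],o["force"],o["grip_width"])
c,w=cam("wrist","w6")
o=get_obs(); print(o["time_s"],o["tool_pos"],o["tool_rot"])
p=o["tool_pos"]; print(blockfit(w,p[:2],z0=p[2]+.015,z1=p[2]+.04))
```

```text
cmd [0.5366 0.1382 0.1904] [-180.     0.   102.4]
12.85 [0.53651942 0.12544045 0.19112178] [-1.79878395e+02  1.50611540e-02  1.02158712e+02] [ 0.24742462 -0.59913298 -4.04871486] 0.059949303958150034
12.9 [0.53657661 0.12560912 0.19128031] [-1.79893992e+02 -1.33837431e-03  1.02154504e+02]
(array([0.53586646, 0.12854457]), (82.51693725585938, 60.10993194580078), 12.462713241577148, 10758, np.float64(0.21485636706322053))
```

View pics/w6.png

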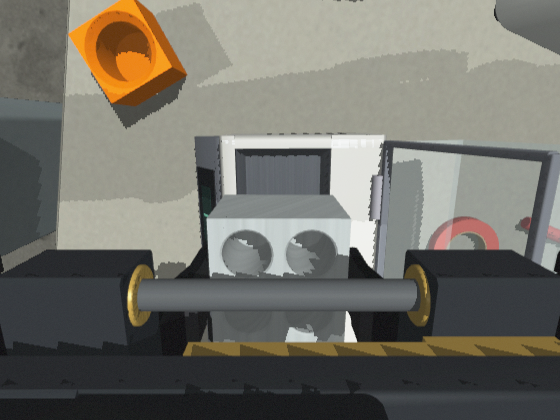

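Run:
```python
from arc import *
save([.5366,.1255,.1912],R.from_euler("xyz",[180,0,102.15],degrees=True))
rows([((.5375,.1362,.15),(180,0,102.45))])
```

```text
[0.0103, 0.0031, 0.0412, 0.0, 0.0, -0.3] rows>= 0.9
```

Emit:
{"op": "arm_command", "data": {"targets": [[[0.0103,0.0031,0.02,0,0,-0.3,1],[0.0103,0.0031,0.041,0,0,-0.3,1],[0.0103,0.0031,0.041,0,0,-0.3,1],[0.0103,0.0031,0.041,0,0,-0.3,1]]]}}

```text
time_s: 13.3
tool_pos: [0.5372, 0.1375, 0.1507]
tool_rot: [-179.9, -0.0, 102.5]
force: [0.5, -0.4, -4.1]
grip_width: 0.0599
```

Run:
```python
from arc import *; did([0.0103, 0.0031, 0.041, 0, 0, -0.3])
from h import *
o=get_obs(); print(o["time_s"],o["tool_pos"],o["tool_rot"],o["force"],o["grip_width"])
rows([((.5375,.1362,.15),(180,0,102.45))])
```

```text
cmd [0.5375 0.1362 0.1502] [-180.      0.    102.45]
13.3 [0.53717731 0.13745795 0.15066677] [-1.79890988e+02 -3.34728799e-02  1.02544468e+02] [ 0.53739653 -0.44235901 -4.08347544] 0.0599002548274267
[-0.0, 0.0, 0.0002, -0.0, 0.0, 0.0] rows>= 0.0
```

Emit:
{"op": "arm_command", "data": {"targets": [[[-0.001,0,0.02,0,0,0,1],[-0.001,0,0.04,0,0,0,1],[-0.001,0,0.052,0,0,0,1],[-0.001,0,0.06,0,0,0,1],[-0.001,0,0.064,0,0,0,1],[-0.001,0,0.067,0,0,0,1],[-0.001,0,0.068,0,0,0,1]]]}}

```text
time_s: 14.0
tool_pos: [0.5376, 0.138, 0.083]
tool_rot: [-180.0, -0.1, 102.7]
force: [0.2, 0.1, -3.3]
grip_width: 0.0594
```

Run:
```python
from arc import *; did([-0.001, 0, 0.068, 0, 0, 0])
from h import *
o=get_obs(); print(o["time_s"],o["tool_pos"],o["tool_rot"],o["force"],o["grip_width"])
```

```text
cmd [0.5377 0.1352 0.0822] [-180.     -0.    102.45]
14.0 [0.53756815 0.13800473 0.08304049] [-1.79983737e+02 -5.12309522e-02  1.02656867e+02] [ 0.17658467  0.06087542 -3.30450086] 0.05944422027875521
```

Emit:
{"op": "arm_command", "data": {"targets": [[[0,0,0.001,0,0,0,1],[0,0,0.002,0,0,0,1],[0,0,0.002,0,0,0,1],[0,0,0.002,0,0,0,-0.6],[0,0,0.002,0,0,0,-0.6],[0,0,0.002,0,0,0,-0.6],[0,0,-0.02,0,0,0,-0.6],[0,0,-0.06,0,0,0,-0.6],[0,0,-0.1,0,0,0,-0.6],[0,0,-0.1,0,0,0,-1]]]}}

```text
time_s: 15.0
tool_pos: [0.541, 0.1392, 0.1888]
tool_rot: [179.4, -0.0, 102.7]
force: [0.8, 0.5, 0.2]
grip_width: 0.0725
```

Run:
```python
from arc import *; did([0, 0, -.1, 0, 0, 0])
from h import *
c,w=cam("wrist","w7")
o=get_obs(); print(o["time_s"],o["tool_pos"],o["tool_rot"],o["force"],o["grip_width"])
print(blockfit(w,(.537,.1384),z0=.09,z1=.12))
save(o["tool_pos"],R.from_euler("xyz",[180,0,o["tool_rot"][2]],degrees=True))
print(proj(c,[.5751,-.2259,.05]))
rows([((.575,-.226,.16),(180,0,49.4))])
```

```text
cmd [0.5377 0.1352 0.1822] [-180.     -0.    102.45]
15.05 [0.53944095 0.13858152 0.18587894] [ 1.79683454e+02 -2.53716855e-02  1.02658589e+02] [-0.02721677 -1.23903697 -1.27650757] 0.07519535486278432
(array([0.53671497, 0.14044196]), (60.18474197387695, 60.43556213378906), 12.669971466064453, 4834, np.float64(0.10532096097152896))
[237.20024586 509.22570639]
[-0.3635, -0.0452, 0.0259, 0.0, -0.0, 53.26] rows>= 7.3
```

View pics/w7.png

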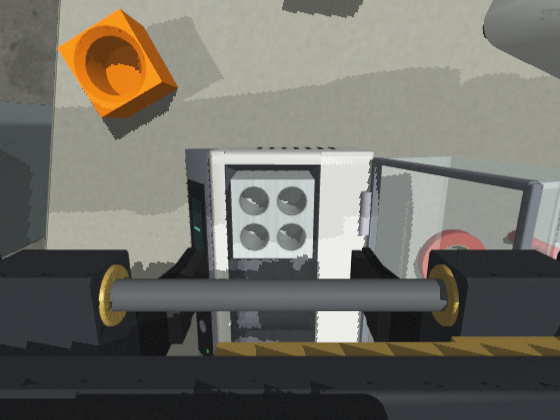

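The four-hole block sits in the left bay: its top is at 105.3 mm (106 expected) and square to the bay. Next, the fine-hole block.

Emit:
{"op": "arm_command", "data": {"targets": [[[-0.3635,-0.045,0.026,0,0,53.2,-1],[-0.3635,-0.045,0.026,0,0,53.2,-1],[-0.3635,-0.045,0.026,0,0,53.2,-1],[-0.3635,-0.045,0.026,0,0,53.2,-1],[-0.3635,-0.045,0.026,0,0,53.2,-1],[-0.3635,-0.045,0.026,0,0,53.2,-1],[-0.3635,-0.045,0.026,0,0,53.2,-1],[-0.3635,-0.045,0.026,0,0,53.2,-1],[-0.3635,-0.045,0.026,0,0,53.2,-1],[-0.3635,-0.045,0.026,0,0,53.2,-1]]]}}

```text
time_s: 16.05
tool_pos: [0.5726, -0.2253, 0.1551]
tool_rot: [-179.8, -0.0, 49.5]
force: [0.0, 0.4, -0.3]
grip_width: 0.087
```

Run:
```python
from arc import *
from h import *
c,w=cam("wrist","w8")
o=get_obs(); print(o["time_s"],o["tool_pos"],o["tool_rot"],o["force"],o["grip_width"],o["joint_velocities"].round(1))
f=blockfit(w,(.5751,-.2259));print(f)
save(o["tool_pos"],R.from_euler("xyz",[180,0,o["tool_rot"][2]],degrees=True))
rows([((.5748,-.2262,.025),(180,0,49.4))])
```

```text
16.1 [ 0.57304076 -0.22425835  0.15556539] [-1.79803701e+02 -2.59490078e-02  4.96042130e+01] [0.53427857 0.17295753 0.19723758] 0.08666996677795308 [-0.7 -0.7 -0.7  0.   0.1  0.  -0. ]
(array([ 0.57498584, -0.2261702 ]), (60.687904357910156, 60.06226348876953), 49.45253372192383, 4281, np.float64(0.04936149120775207))
[-0.0003, 0.0026, 0.1306, 0.0, 0.0, 0.2] rows>= 2.6
```

View pics/w8.png

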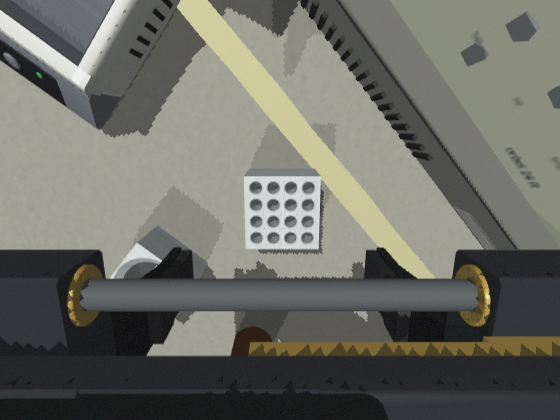

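Sixteen small holes at (282,213), square to the jaws. Gripping.

Emit:
{"op": "arm_command", "data": {"targets": [[[0,0.0026,0.05,0,0,0.2,-1],[0,0.0026,0.09,0,0,0.2,-1],[0,0.0026,0.12,0,0,0.2,-1],[0,0.0026,0.1305,0,0,0.2,-1],[0,0.0026,0.1305,0,0,0.2,1],[0,0.0026,0.1305,0,0,0.2,1],[0,0.0026,0.1305,0,0,0.2,1],[0,0.0026,0.1305,0,0,0.2,1],[0,0.0026,0.1305,0,0,0.2,1],[0,0.0026,0.1305,0,0,0.2,1]]]}}

```text
time_s: 17.1
tool_pos: [0.5755, -0.2282, 0.0275]
tool_rot: [-180.0, -0.0, 49.3]
force: [-1.6, 1.5, 7.0]
grip_width: 0.0598
```

Run:
```python
from arc import *
from h import *
o=get_obs(); print(o["time_s"],o["tool_pos"],o["tool_rot"],o["force"],o["grip_width"])
p=o["tool_pos"];r=R.from_euler("xyz",[180,0,o["tool_rot"][2]],degrees=True)
save(p,r); b=np.array([.575,-.2262,.0]); off=r.inv().apply(b-p); print("block in tool",off)
np.save("boff.npy",off)
r2=R.from_euler("xyz",[180,0,102.45],degrees=True)
t=np.array([.570,-.0103,.056])-r2.apply(off); print("place TCP",t)
rows([(p+[0,0,.12],r),([t[0],t[1],.19],r2)])
```

```text
17.1 [ 0.57551059 -0.22817845  0.02748207] [-1.79992516e+02 -2.31029237e-02  4.92628850e+01] [-1.62547339  1.48009057  6.97683675] 0.05982017950959041
block in tool [ 0.00116589 -0.00167799  0.02748207]
place TCP [ 0.57188988 -0.01107672  0.08348207]
[0.0, 0.0, -0.12, 0.0, 0.0, 0.0] rows>= 2.4
[0.1621, -0.1444, -0.1625, 0.0, 0.0, -53.19] rows>= 6.2
```

Emit:
{"op": "arm_command", "data": {"targets": [[[0,0,-0.05,0,0,0,1],[0,0,-0.1,0,0,0,1],[0.02,-0.018,-0.14,0,0,-8,1],[0.04,-0.036,-0.163,0,0,-16,1],[0.063,-0.056,-0.163,0,0,-23,1],[0.087,-0.077,-0.163,0,0,-31,1],[0.112,-0.1,-0.163,0,0,-39,1],[0.137,-0.122,-0.163,0,0,-46,1],[0.162,-0.144,-0.163,0,0,-53.2,1],[0.162,-0.144,-0.163,0,0,-53.2,1]]]}}

```text
time_s: 18.1
tool_pos: [0.571, -0.0044, 0.1889]
tool_rot: [-180.0, -0.3, 103.1]
force: [0.6, 0.5, -2.9]
grip_width: 0.0595
```

Emit:
{"op": "arm_command", "data": {"targets": [[[0,0,0,0,0,0,1],[0,0,0,0,0,0,1],[0,0,0,0,0,0,1]]]}}

```text
time_s: 18.4
tool_pos: [0.5716, -0.0135, 0.1887]
tool_rot: [-179.9, -0.0, 102.3]
force: [0.1, 0.9, -3.9]
grip_width: 0.0599
```

Run:
```python
from arc import *
from h import *
o=get_obs(); print(o["time_s"],o["tool_pos"],o["tool_rot"],o["force"],o["grip_width"])
p=o["tool_pos"];save(p,R.from_euler("xyz",[180,0,o["tool_rot"][2]],degrees=True))
rows([((.5719,-.0111,.14),(180,0,102.45)),((.5719,-.0111,.085),(180,0,102.45))])
```

```text
18.4 [ 0.57157629 -0.01347018  0.18873071] [-1.79907117e+02 -2.27395360e-02  1.02290942e+02] [ 0.0799655   0.92524738 -3.92708824] 0.05992558078172603
[0.0022, 0.0008, 0.0487, 0.0, 0.0, -0.16] rows>= 1.0
[0.0022, 0.0008, 0.1037, 0.0, 0.0, -0.16] rows>= 2.1
```

Emit:
{"op": "arm_command", "data": {"targets": [[[0.002,0.0008,0.025,0,0,-0.2,1],[0.002,0.0008,0.049,0,0,-0.2,1],[0.002,0.0008,0.07,0,0,-0.2,1],[0.002,0.0008,0.085,0,0,-0.2,1],[0.002,0.0008,0.095,0,0,-0.2,1],[0.002,0.0008,0.101,0,0,-0.2,1],[0.002,0.0008,0.1035,0,0,-0.2,1],[0.002,0.0008,0.1035,0,0,-0.2,1]]]}}

```text
time_s: 19.2
tool_pos: [0.5722, -0.0095, 0.0859]
tool_rot: [-180.0, -0.0, 102.7]
force: [0.6, 0.4, -3.0]
grip_width: 0.0597
```

Run:
```python
from h import *
o=get_obs(); print(o["time_s"],o["tool_pos"],o["tool_rot"],o["force"],o["grip_width"])
```

```text
19.2 [ 0.57224417 -0.0095188   0.08585256] [-1.79973356e+02 -4.42575942e-02  1.02650642e+02] [ 0.56627743  0.35099453 -2.97428363] 0.059651072005552794
```

Emit:
{"op": "arm_command", "data": {"targets": [[[0,0,0.0015,0,0,0,1],[0,0,0.0025,0,0,0,1],[0,0,0.003,0,0,0,1],[0,0,0.003,0,0,0,-0.6],[0,0,0.003,0,0,0,-0.6],[0,0,0.003,0,0,0,-0.6],[0,0,-0.02,0,0,0,-0.6],[0,0,-0.06,0,0,0,-0.6],[0,0,-0.1,0,0,0,-0.6],[0,0,-0.1,0,0,0,-1]]]}}

```text
time_s: 20.2
tool_pos: [0.576, -0.0091, 0.192]
tool_rot: [179.4, 0.1, 102.7]
force: [1.3, -0.3, -0.5]
grip_width: 0.0726
```

Run:
```python
from arc import *
from h import *
c,w=cam("wrist","w9")
o=get_obs(); print(o["time_s"],o["tool_pos"],o["tool_rot"],o["force"],o["grip_width"])
print(blockfit(w,(.570,-.0103),z0=.095,z1=.12))
print(blockfit(w,(.537,.139),z0=.095,z1=.12))
save(o["tool_pos"],R.from_euler("xyz",[180,0,o["tool_rot"][2]],degrees=True))
rows([((.444,-.2025,.16),(180,0,99.9))])
```

```text
20.25 [ 0.57432249 -0.00931314  0.18892981] [1.79683941e+02 6.30583503e-02 1.02662547e+02] [-0.07906868  0.62403883 -1.45231073] 0.07572469412149871
(array([ 0.57141803, -0.00846043]), (60.09663009643555, 60.69711685180664), 12.685872077941895, 5158, np.float64(0.10532440556167592))
(array([0.54042383, 0.12278827]), (60.24504089355469, 25.062589645385742), 12.498682975769043, 2334, np.float64(0.1052226395350497))
[-0.1599, -0.1695, 0.0289, 0.0, -0.0, 2.76] rows>= 4.7
```

View pics/w9.png

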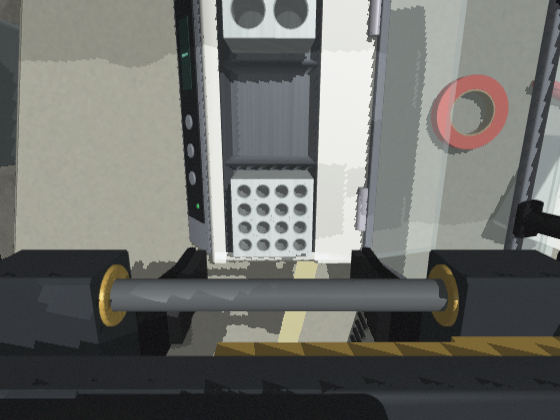

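The fine-hole block is seated in the right bay (272,217), its top at 105.3 mm. Now the silver wide-bore block, not the orange one at world (0.38, 0.22).

Emit:
{"op": "arm_command", "data": {"targets": [[[-0.16,-0.1695,0.029,0,0,2.8,-1],[-0.16,-0.1695,0.029,0,0,2.8,-1],[-0.16,-0.1695,0.029,0,0,2.8,-1],[-0.16,-0.1695,0.029,0,0,2.8,-1],[-0.16,-0.1695,0.029,0,0,2.8,-1],[-0.16,-0.1695,0.029,0,0,2.8,-1],[-0.16,-0.1695,0.029,0,0,2.8,-1],[-0.16,-0.1695,0.029,0,0,2.8,-1]]]}}

```text
time_s: 21.05
tool_pos: [0.4423, -0.2014, 0.1561]
tool_rot: [-179.9, -0.1, 100.0]
force: [-0.1, 0.7, 0.6]
grip_width: 0.0869
```

Run:
```python
from arc import *
from h import *
c,w=cam("wrist","w10")
o=get_obs(); print(o["time_s"],o["tool_pos"],o["tool_rot"],o["force"],o["grip_width"],o["joint_velocities"].round(1),o["qpos"].round(1))
f=blockfit(w,(.4442,-.2022));print(f)
save(o["tool_pos"],R.from_euler("xyz",[180,0,o["tool_rot"][2]],degrees=True))
rows([((.444,-.2025,.025),(180,0,99.9))])
```

```text
21.1 [ 0.44246044 -0.20122805  0.15625653] [-1.79938549e+02 -8.77005712e-02  1.00017077e+02] [-0.46410058 -0.32971563 -0.1245545 ] 0.08722581687739417 [-0.4 -0.  -0.1 -0.2  0.2  0.1  0.1] [ 38.2   1.9 -17.1 110.2   0.5  68.1  30.9]
(array([ 0.44394165, -0.20191913]), (60.18579864501953, 60.53720474243164), 9.722742080688477, 3188, np.float64(0.04874861942375147))
[-0.0015, 0.0013, 0.1313, -0.0, -0.0, 0.12] rows>= 2.6
```

View pics/w10.png

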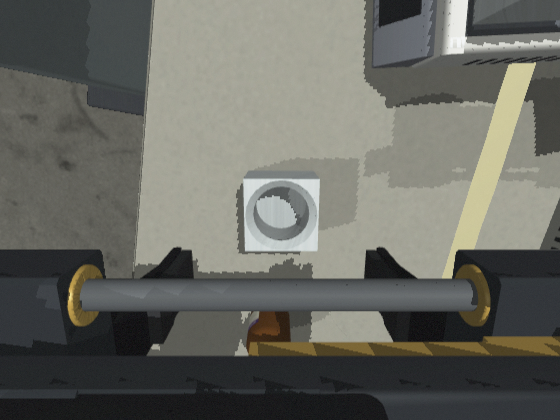

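The silver wide-bore block is at (281,212), square to the jaws. Gripping.

Emit:
{"op": "arm_command", "data": {"targets": [[[-0.0015,0.0013,0.05,0,0,0,-1],[-0.0015,0.0013,0.09,0,0,0,-1],[-0.0015,0.0013,0.12,0,0,0,-1],[-0.0015,0.0013,0.1305,0,0,0,-1],[-0.0015,0.0013,0.1305,0,0,0,1],[-0.0015,0.0013,0.1305,0,0,0,1],[-0.0015,0.0013,0.1305,0,0,0,1],[-0.0015,0.0013,0.1305,0,0,0,1],[-0.0015,0.0013,0.1305,0,0,0,1],[-0.0015,0.0013,0.1305,0,0,0,1]]]}}

```text
time_s: 22.1
tool_pos: [0.4442, -0.2045, 0.0275]
tool_rot: [179.9, 0.0, 99.9]
force: [0.0, -0.2, 6.8]
grip_width: 0.0596
```

Run:
```python
from arc import *
from h import *
o=get_obs(); print(o["time_s"],o["tool_pos"],o["tool_rot"],o["force"],o["grip_width"])
p=o["tool_pos"];r=R.from_euler("xyz",[180,0,o["tool_rot"][2]],degrees=True)
save(p,r); b=np.array([.4440,-.2019,.0]); off=r.inv().apply(b-p); print("block in tool",off)
r2=R.from_euler("xyz",[180,0,102.45],degrees=True)
t=np.array([.5535,.0642,.056])-r2.apply(off); print("place TCP",t)
rows([(p+[0,0,.12],r),([t[0],t[1],.19],r2)])
```

```text
22.1 [ 0.44423475 -0.20445558  0.02747293] [1.79936249e+02 4.57928222e-02 9.98528785e+01] [ 0.04197511 -0.20569642  6.83276944] 0.05958623367944056
block in tool [0.00255805 0.00020602 0.02747293]
place TCP [0.55385031 0.06165768 0.08347293]
[0.0, 0.0, -0.12, 0.0, -0.0, 0.0] rows>= 2.4
[0.2434, 0.1535, -0.1625, 0.0, 0.0, -2.6] rows>= 6.6
```

Emit:
{"op": "arm_command", "data": {"targets": [[[0,0,-0.05,0,0,0,1],[0,0,-0.1,0,0,0,1],[0.03,0.02,-0.14,0,0,-0.5,1],[0.065,0.041,-0.163,0,0,-1,1],[0.105,0.066,-0.163,0,0,-1.5,1],[0.145,0.091,-0.163,0,0,-2,1],[0.185,0.117,-0.163,0,0,-2.6,1],[0.22,0.139,-0.163,0,0,-2.6,1],[0.243,0.1535,-0.163,0,0,-2.6,1],[0.243,0.1535,-0.163,0,0,-2.6,1]]]}}

```text
time_s: 23.1
tool_pos: [0.5528, 0.0674, 0.1885]
tool_rot: [-179.9, -0.3, 102.9]
force: [-1.1, 0.1, -3.4]
grip_width: 0.0597
```

Emit:
{"op": "arm_command", "data": {"targets": [[[0,0,0,0,0,0,1],[0,0,0,0,0,0,1],[0,0,0,0,0,0,1]]]}}

```text
time_s: 23.4
tool_pos: [0.5525, 0.0598, 0.1888]
tool_rot: [-179.9, -0.0, 102.3]
force: [0.6, -0.6, -2.1]
grip_width: 0.0597
```

Run:
```python
from arc import *
from h import *
o=get_obs(); print(o["time_s"],o["tool_pos"],o["tool_rot"],o["force"],o["grip_width"])
p=o["tool_pos"];save(p,R.from_euler("xyz",[180,0,o["tool_rot"][2]],degrees=True))
rows([((.5539,.0617,.085),(180,0,102.45))])
```

```text
23.4 [0.55250085 0.05981832 0.18881625] [-1.79890823e+02 -9.87886188e-03  1.02310745e+02] [ 0.55789387 -0.61467118 -2.08680283] 0.05971417430767663
[0.0015, 0.0018, 0.1038, -0.0, -0.0, -0.14] rows>= 2.1
```

Emit:
{"op": "arm_command", "data": {"targets": [[[0.0005,0.0018,0.025,0,0,0,1],[0.0005,0.0018,0.049,0,0,0,1],[0.0005,0.0018,0.07,0,0,0,1],[0.0005,0.0018,0.085,0,0,0,1],[0.0005,0.0018,0.095,0,0,0,1],[0.0005,0.0018,0.101,0,0,0,1],[0.0005,0.0018,0.1038,0,0,0,1],[0.0005,0.0018,0.1038,0,0,0,1]]]}}

```text
time_s: 24.2
tool_pos: [0.5547, 0.0626, 0.0856]
tool_rot: [-180.0, -0.0, 102.5]
force: [0.1, -0.4, -1.6]
grip_width: 0.0596
```

Emit:
{"op": "arm_command", "data": {"targets": [[[0,0,0.0015,0,0,0,1],[0,0,0.0025,0,0,0,1],[0,0,0.003,0,0,0,1]]]}}

```text
time_s: 24.5
tool_pos: [0.5549, 0.0627, 0.0835]
tool_rot: [180.0, -0.0, 102.5]
force: [-3.3, -0.0, 6.9]
grip_width: 0.0597
```

Emit:
{"op": "arm_command", "data": {"targets": [[[0,0,0,0,0,0,-0.6],[0,0,0,0,0,0,-0.6],[0,0,0,0,0,0,-0.6],[0,0,-0.02,0,0,0,-0.6],[0,0,-0.06,0,0,0,-0.6],[0,0,-0.1,0,0,0,-0.6],[0,0,-0.13,0,0,0,-0.6],[-0.04,0,-0.15,0,0,0,-0.6],[-0.04,0,-0.15,0,0,0,-0.6],[-0.04,0,-0.15,0,0,0,-0.6]]]}}

```text
time_s: 25.5
tool_pos: [0.5636, 0.0222, 0.2325]
tool_rot: [-180.0, -0.0, 102.3]
force: [-0.3, 1.1, 0.0]
grip_width: 0.0699
```

Run:
```python
from arc import *
from h import *
c,w=cam("wrist","w11")
o=get_obs(); print(o["time_s"],o["tool_pos"],o["tool_rot"],o["force"],o["grip_width"])
for q in ((.5535,.0642),(.57,-.0103),(.537,.139)): print(blockfit(w,q,z0=.095,z1=.12,r=.045))
save(o["tool_pos"],R.from_euler("xyz",[180,0,o["tool_rot"][2]],degrees=True))
```

```text
25.55 [0.56293531 0.02346456 0.23180563] [-1.79909109e+02 -8.69296480e-02  1.02420302e+02] [-0.43243521  0.60733908  0.46764204] 0.06943323157803026
(array([0.55573206, 0.05731762]), (60.05305862426758, 75.46846771240234), 12.346514701843262, 3126, np.float64(0.10473231403100353))
(array([ 0.57142584, -0.00834817]), (60.07936477661133, 60.97309494018555), 12.682506561279297, 3799, np.float64(0.10524984358868872))
(array([0.5365636 , 0.14061429]), (60.236083984375, 60.73073959350586), 12.681683540344238, 4385, np.float64(0.10528968734689026))
```

View pics/w11.png

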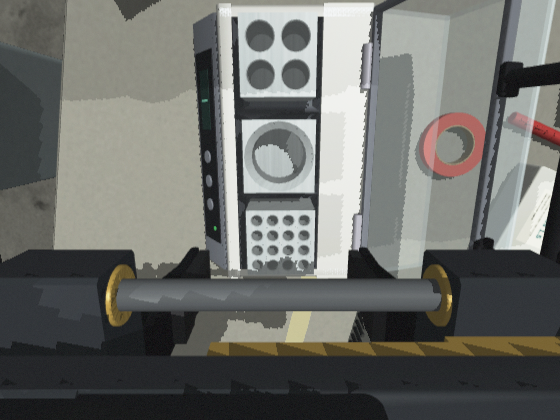

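Run:
```python
from arc import *
from h import *
c,w=cam("wrist"); np.save("w11.npy",w)
t=np.radians(12.5)
for nm,q in dict(M=(.5541,.0650),R=(.5714,-.0083),L=(.5366,.1406)).items():
    dx=w[...,0]-q[0];dy=w[...,1]-q[1];X=dx*np.cos(t)+dy*np.sin(t);Y=-dx*np.sin(t)+dy*np.cos(t)
    m=(abs(X)<.034)&(abs(Y)<.034)&(w[...,2]>.100)&(w[...,2]<.115)
    P=w[m]; A=np.c_[X[m],Y[m],np.ones(m.sum())]; k=np.linalg.lstsq(A,P[:,2],rcond=None)[0]
    print(nm,m.sum(),"z",k[2].round(4),"tilt deg",np.degrees(k[:2]).round(2),cv2.minAreaRect((P[:,:2]*1000).astype(np.float32)))
g=cv2.cvtColor(c["img"],cv2.COLOR_RGB2GRAY)
print([np.round(e,1).tolist() for e in (cv2.HoughCircles(g,cv2.HOUGH_GRADIENT,1,50,param1=100,param2=30,minRadius=28,maxRadius=45)[0] if cv2.HoughCircles(g,cv2.HOUGH_GRADIENT,1,50,param1=100,param2=30,minRadius=28,maxRadius=45) is not None else [])])
```

```text
M 2882 z 0.1043 tilt deg [0.01 0.12] ((554.0545043945312, 64.79500579833984), (59.98842239379883, 60.20222091674805), 12.354097366333008)
R 3400 z 0.1052 tilt deg [-0.05 -0.14] ((571.34326171875, -8.056594848632812), (60.103389739990234, 60.33977127075195), 12.702366828918457)
L 4171 z 0.1053 tilt deg [ 0.05 -0.28] ((536.6295776367188, 140.38845825195312), (60.25763702392578, 60.139564514160156), 12.404535293579102)
[[279.5, 157.5, 34.400001525878906], [455.5, 148.5, 35.400001525878906]]
```

Run:
```python
from arc import *
from h import *
o=get_obs();save(o["tool_pos"],R.from_euler("xyz",[180,0,o["tool_rot"][2]],degrees=True))
rows([((.4525,-.318,.19),(180,0,80))])
```

```text
[-0.3103, -0.1816, 0.0414, 0.0, -0.0, 22.5] rows>= 7.2
```

Emit:
{"op": "arm_command", "data": {"targets": [[[-0.31,-0.1816,0.0414,0,0,22.5,-0.3],[-0.31,-0.1816,0.0414,0,0,22.5,-0.3],[-0.31,-0.1816,0.0414,0,0,22.5,-0.3],[-0.31,-0.1816,0.0414,0,0,22.5,-0.3],[-0.31,-0.1816,0.0414,0,0,22.5,-0.3],[-0.31,-0.1816,0.0414,0,0,22.5,-0.3],[-0.31,-0.1816,0.0414,0,0,22.5,-0.3],[-0.31,-0.1816,0.0414,0,0,22.5,-0.3],[-0.31,-0.1816,0.0414,0,0,22.5,-0.3],[-0.31,-0.1816,0.0414,0,0,22.5,-0.3]]]}}

```text
time_s: 26.6
tool_pos: [0.4537, -0.3159, 0.1903]
tool_rot: [-179.9, -0.1, 80.1]
force: [0.5, 0.8, 0.5]
grip_width: 0.0569
```

Run:
```python
from arc import *
from h import *
c,w=cam("wrist","w12"); np.save("w12.npy",w)
print([(d["position"],d["conf"]) for d in search_frame("bottle","wrist")])
o=get_obs(); print(o["time_s"],o["tool_pos"],o["tool_rot"],o["grip_width"])
save(o["tool_pos"],R.from_euler("xyz",[180,0,o["tool_rot"][2]],degrees=True))
r=np.hypot(w[...,0]-.4525,w[...,1]+.318)
m=(r<.025)&(w[...,2]>.071)&(w[...,2]<.08); P=w[m]; 
if len(P): print("cap",len(P),cv2.minEnclosingCircle((P[:,:2]*1000).astype(np.float32)),np.median(P[:,2]))
```

```text
[([278.6, 205.8], 0.66)]
26.7 [ 0.45423011 -0.31562628  0.19080045] [-1.79942224e+02 -8.23871098e-02  8.02125246e+01] 0.056364855880073686
cap 564 ((453.69683837890625, -321.6921081542969), 11.75386905670166) 0.07443916438787129
```

View pics/w12.png

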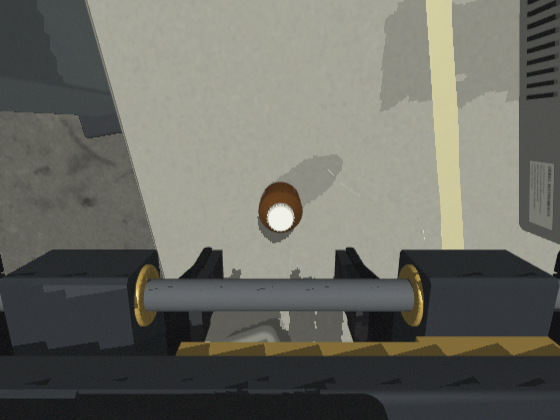

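The bottle is at (280,208) here. Its cap is 23.5 mm wide and its top 74.4 mm up, as described. The other brown bottle stands at the back, at (237,30) in the zoomed scene view, so it isn't the one meant. Next, the shoulder profile and a crop.

Run:
```python
from arc import *
from h import *
w=np.load("w12.npy"); r=np.hypot(w[...,0]-.4537,w[...,1]+.3217)
for z in range(40,76,3):
    q=(r<.028)&(abs(w[...,2]-z/1000)<.0015); print(z,q.sum(),np.percentile(r[q],[10,50,90]).round(4) if q.any() else "")
a=cv2.imread("pics/w12.png")[160:260,220:340];cv2.imwrite("pics/w12z.png",cv2.resize(a,None,fx=6,fy=6,interpolation=cv2.INTER_CUBIC))
rows([((.4537,-.3217,.10),(180,0,80)),((.4537,-.3217,.058),(180,0,80))])
```

```text
40 22 [0.0195 0.0197 0.0199]
43 24 [0.0195 0.0197 0.0198]
46 21 [0.0195 0.0197 0.0199]
49 54 [0.0193 0.0196 0.0199]
52 95 [0.0185 0.019  0.0194]
55 308 [0.0161 0.0175 0.0185]
58 284 [0.0133 0.0149 0.0163]
61 129 [0.0112 0.0123 0.0134]
64 9 [0.011  0.0112 0.0114]
67 23 [0.011  0.0112 0.0116]
70 35 [0.0108 0.0112 0.0117]
73 288 [0.004  0.0086 0.0109]
[-0.0061, 0.0005, 0.0908, 0.0, -0.0, 0.21] rows>= 1.8
[-0.0061, 0.0005, 0.1328, 0.0, -0.0, 0.21] rows>= 2.7
```

View pics/w12z.png

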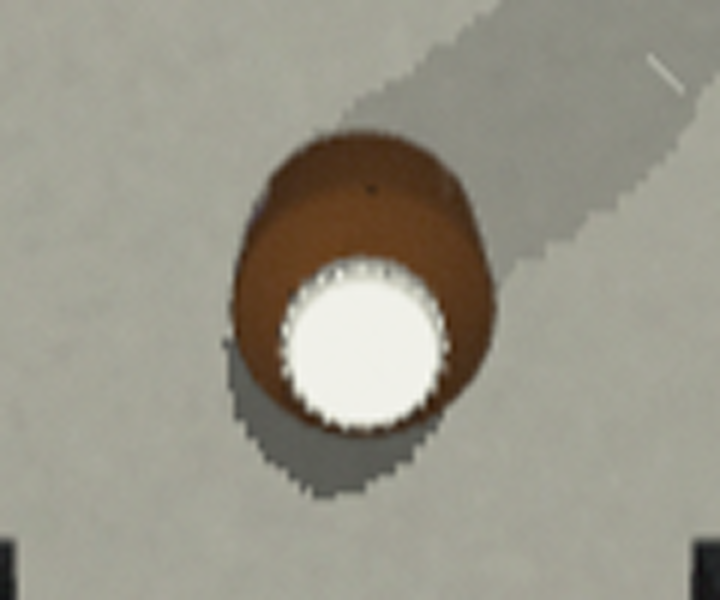

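Emit:
{"op": "arm_command", "data": {"targets": [[[-0.006,0.0005,0.05,0,0,0.2,-0.3],[-0.006,0.0005,0.091,0,0,0.2,-0.3],[-0.006,0.0005,0.11,0,0,0.2,-0.3],[-0.006,0.0005,0.12,0,0,0.2,-0.3],[-0.006,0.0005,0.126,0,0,0.2,-0.3],[-0.006,0.0005,0.126,0,0,0.2,-0.3]]], "newtons": 25}}

```text
time_s: 27.3
tool_pos: [0.4528, -0.3237, 0.0652]
tool_rot: [-180.0, -0.0, 79.8]
force: [-0.8, 1.0, 0.5]
grip_width: 0.0562
```

Run:
```python
from arc import *
from h import *
o=get_obs(); print(o["time_s"],o["tool_pos"],o["tool_rot"],o["force"],o["grip_width"])
save(o["tool_pos"],R.from_euler("xyz",[180,0,o["tool_rot"][2]],degrees=True))
rows([((.4537,-.3217,.063),(180,0,80))])
```

```text
27.3 [ 0.45279035 -0.32374517  0.06516225] [-1.79960217e+02 -2.12964593e-02  7.98429872e+01] [-0.75535947  0.95054616  0.46672414] 0.05620939278075697
[0.0022, 0.0005, 0.0022, 0.0, 0.0, -0.16] rows>= 0.1
```

Emit:
{"op": "arm_command", "data": {"targets": [[[0.002,0.0005,0.0022,0,0,0,-0.3],[0.002,0.0005,0.0022,0,0,0,0.2],[0.002,0.0005,0.0022,0,0,0,0.35],[0.002,0.0005,0.0022,0,0,0,1],[0.002,0.0005,0.0022,0,0,0,1],[0.002,0.0005,0.0022,0,0,0,1],[0.002,0.0005,0.0022,0,0,0,1]]]}}

```text
time_s: 28.0
tool_pos: [0.4529, -0.3226, 0.0627]
tool_rot: [-179.9, -0.0, 79.8]
force: [0.0, 0.2, 0.4]
grip_width: 0.0216
```

Run:
```python
from arc import *
from h import *
o=get_obs(); print(o["time_s"],o["tool_pos"],o["tool_rot"],o["force"],o["grip_width"])
save(o["tool_pos"],R.from_euler("xyz",[180,0,o["tool_rot"][2]],degrees=True))
```

```text
28.0 [ 0.45293148 -0.32257406  0.06266597] [-1.79939220e+02 -1.71335571e-02  7.97546484e+01] [0.0131295  0.24146581 0.35996324] 0.021620042209599906
```

Run:
```python
from arc import *
p,r=load(); rows([(p+[0,0,.15],r),((.5543,.0638,.212),(180,0,102.45))])
```

```text
[0.0, 0.0, -0.15, 0.0, 0.0, 0.0] rows>= 3.0
[0.3982, 0.031, -0.1493, 0.0, 0.0, -22.7] rows>= 8.5
```

Emit:
{"op": "arm_command", "data": {"targets": [[[0,0,-0.01,0,0,0,1],[0,0,-0.03,0,0,0,1],[0,0,-0.06,0,0,0,1],[0,0,-0.09,0,0,0,1],[0,0,-0.12,0,0,0,1],[0,0,-0.145,0,0,0,1],[0,0,-0.15,0,0,0,1],[0,0,-0.15,0,0,0,1]]]}}

```text
time_s: 28.8
tool_pos: [0.4533, -0.3228, 0.2133]
tool_rot: [180.0, 0.0, 79.8]
force: [0.2, 0.4, -1.0]
grip_width: 0.022
```

Run:
```python
from arc import *
from h import *
c,w=cam("wrist","w13");c,w=cam("scene","s13")
a=c["img"][90:330,200:480,::-1];cv2.imwrite("pics/s13z.png",cv2.resize(a,None,fx=2.5,fy=2.5))
o=get_obs(); print(o["time_s"],o["tool_pos"],o["tool_rot"],o["force"],o["grip_width"])
save(o["tool_pos"],R.from_euler("xyz",[180,0,o["tool_rot"][2]],degrees=True))
rows([((.5543,.0638,.212),(180,0,102.45))])
```

```text
28.9 [ 0.45227495 -0.32206987  0.21107525] [-1.79798396e+02 -8.00124110e-02  7.97623567e+01] [ 0.14065174  0.38799319 -1.62314636] 0.022165990745840376
[0.3979, 0.0318, -0.0009, 0.0, 0.0, -22.69] rows>= 8.0
```

View pics/w13.png

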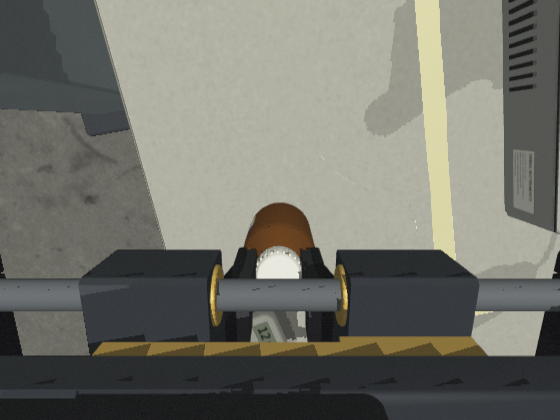

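View pics/s13z.png

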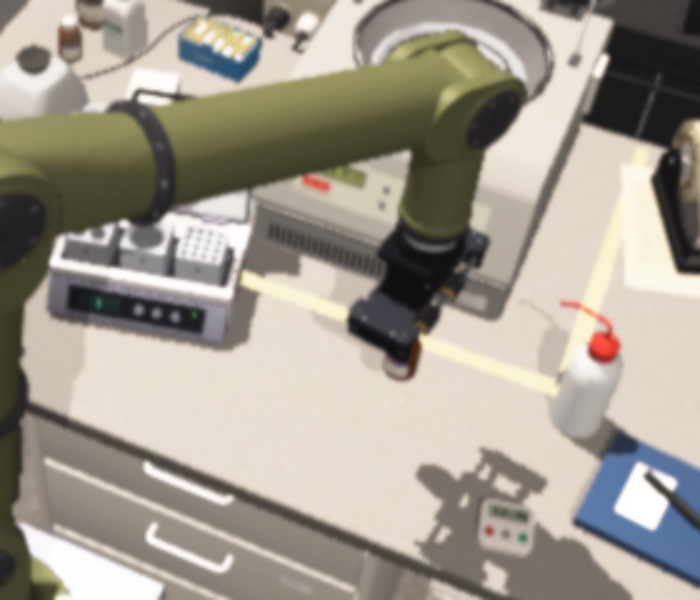

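The bottle hangs upright in the jaws, at (280,235) in the wrist view and (402,360) in the scene crop. Moving it over the bore at moderate speed.

Emit:
{"op": "arm_command", "data": {"targets": [[[0.02,0.0015,-0.001,0,0,-1,1],[0.055,0.0045,-0.001,0,0,-3,1],[0.095,0.0075,-0.001,0,0,-5.5,1],[0.14,0.011,-0.001,0,0,-8,1],[0.185,0.0148,-0.001,0,0,-10.5,1],[0.23,0.0184,-0.001,0,0,-13,1],[0.275,0.022,-0.001,0,0,-15.5,1],[0.315,0.0252,-0.001,0,0,-18,1],[0.35,0.028,-0.001,0,0,-20,1],[0.375,0.03,-0.001,0,0,-21.5,1]]]}}

```text
time_s: 29.9
tool_pos: [0.5481, 0.0459, 0.2125]
tool_rot: [-179.8, -0.2, 101.6]
force: [0.0, -0.8, -0.6]
grip_width: 0.0217
```

Emit:
{"op": "arm_command", "data": {"targets": [[[0.01,0.0005,0,0,0,-0.7,1],[0.018,0.0015,0,0,0,-1.2,1],[0.018,0.0015,0,0,0,-1.2,1],[0.018,0.0015,0,0,0,-1.2,1],[0.018,0.0015,0,0,0,-1.2,1]]]}}

```text
time_s: 30.4
tool_pos: [0.5471, 0.0574, 0.2136]
tool_rot: [-179.9, -0.0, 102.3]
force: [0.2, -0.1, -0.5]
grip_width: 0.0217
```

Run:
```python
from arc import *
from h import *
c,w=cam("wrist","w14")
o=get_obs(); print(o["time_s"],o["tool_pos"],o["tool_rot"],o["force"],o["grip_width"])
save(o["tool_pos"],R.from_euler("xyz",[180,0,o["tool_rot"][2]],degrees=True))
rows([((.5543,.0638,.16),(180,0,102.45))])
```

```text
30.45 [0.54715666 0.05757431 0.21363024] [-1.79925257e+02 -2.13123572e-02  1.02322655e+02] [-0.20040258 -0.16817991 -1.37680874] 0.021682267816796705
[0.0046, 0.0083, 0.0536, 0.0, 0.0, -0.13] rows>= 1.1
```

View pics/w14.png

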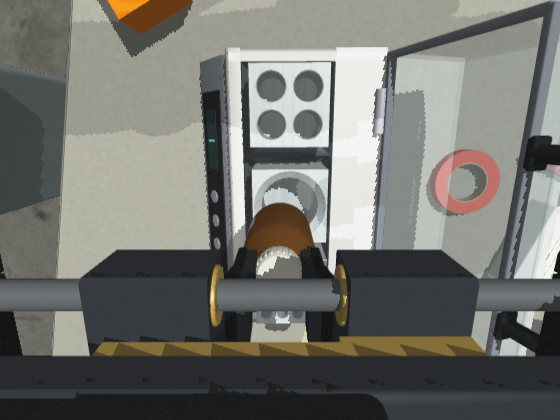

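Emit:
{"op": "arm_command", "data": {"targets": [[[0.0045,0.0083,0.015,0,0,0,1],[0.0045,0.0083,0.025,0,0,0,1],[0.0045,0.0083,0.025,0,0,0,1],[0.0045,0.0083,0.025,0,0,0,1]]]}}

```text
time_s: 30.85
tool_pos: [0.5538, 0.0652, 0.1878]
tool_rot: [-179.8, -0.1, 102.5]
force: [-0.6, 0.8, -1.0]
grip_width: 0.0218
```

Run:
```python
from arc import *
from h import *
c,w=cam("wrist","w15")
o=get_obs(); print(o["time_s"],o["tool_pos"],o["tool_rot"],o["force"],o["grip_width"])
save(o["tool_pos"],R.from_euler("xyz",[180,0,o["tool_rot"][2]],degrees=True))
rows([((.5543,.0638,.128),(180,0,102.45))])
```

```text
30.9 [0.55416792 0.06526304 0.18841719] [-1.79906044e+02 -6.28078718e-02  1.02465766e+02] [ 0.27433716 -0.49821369 -0.68985776] 0.021948655931729996
[-0.0015, -0.0002, 0.0604, -0.0, 0.0, 0.02] rows>= 1.2
```

View pics/w15.png

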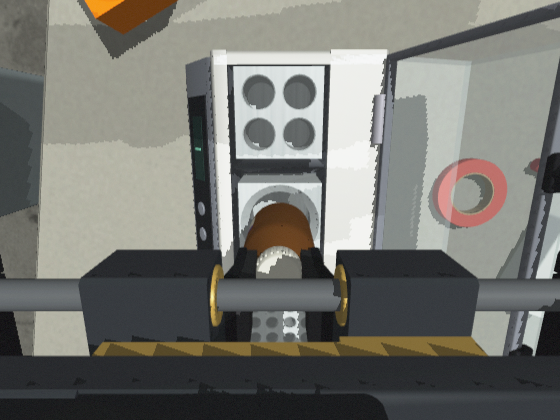

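Lowering slowly into the bore, watching the force.

Emit:
{"op": "arm_command", "data": {"targets": [[[-0.0015,0,0.01,0,0,0,1],[-0.0015,0,0.02,0,0,0,1],[-0.0015,0,0.028,0,0,0,1],[-0.0015,0,0.036,0,0,0,1],[-0.0015,0,0.044,0,0,0,1],[-0.0015,0,0.05,0,0,0,1],[-0.0015,0,0.055,0,0,0,1],[-0.0015,0,0.058,0,0,0,1],[-0.0015,0,0.058,0,0,0,1]]]}}

```text
time_s: 31.8
tool_pos: [0.5543, 0.0638, 0.1303]
tool_rot: [-179.9, -0.1, 102.5]
force: [-1.2, -0.5, -0.7]
grip_width: 0.0221
```

Run:
```python
from arc import *
from h import *
o=get_obs(); print(o["time_s"],o["tool_pos"],o["tool_rot"],o["force"],o["grip_width"])
save(o["tool_pos"],R.from_euler("xyz",[180,0,o["tool_rot"][2]],degrees=True))
```

```text
31.8 [0.55432246 0.06380265 0.13027963] [-1.79904363e+02 -5.69747282e-02  1.02461864e+02] [-1.24033721 -0.54953028 -0.68567269] 0.02212188252504838
```

Emit:
{"op": "arm_command", "data": {"targets": [[[0,0,0.0015,0,0,0,1],[0,0,0.003,0,0,0,1],[0,0,0.004,0,0,0,1],[0,0,0.004,0,0,0,1]]]}}

```text
time_s: 32.2
tool_pos: [0.5546, 0.0638, 0.1267]
tool_rot: [-179.9, -0.0, 102.5]
force: [-0.0, 1.2, -1.5]
grip_width: 0.0216
```

Emit:
{"op": "arm_command", "data": {"targets": [[[0,0,0.0005,0,0,0,0.45],[0,0,0.0005,0,0,0,0.4],[0,0,0.0005,0,0,0,0.2],[0,0,0.0005,0,0,0,0.0],[0,0,0.0005,0,0,0,0.0],[0,0,-0.03,0,0,0,0.0],[0,0,-0.07,0,0,0,0.0],[0,0,-0.11,0,0,0,0.0],[-0.03,0,-0.13,0,0,0,0.0],[-0.03,0,-0.13,0,0,0,0.0]]]}}

```text
time_s: 33.2
tool_pos: [0.5639, 0.0301, 0.2604]
tool_rot: [179.7, 0.2, 102.1]
force: [0.2, -0.7, -0.8]
grip_width: 0.0438
```

Run:
```python
from arc import *
from h import *
c,w=cam("wrist","w16")
o=get_obs(); print(o["time_s"],o["tool_pos"],o["tool_rot"],o["force"],o["grip_width"],o["qpos"].round(1))
r=np.hypot(w[...,0]-.5541,w[...,1]-.0648); m=(r<.03)&(w[...,2]>.133)&(w[...,2]<.16);P=w[m]
print(len(P),cv2.minEnclosingCircle((P[:,:2]*1000).astype(np.float32)),np.percentile(P[:,2],[5,50,95]))
save(o["tool_pos"],R.from_euler("xyz",[180,0,o["tool_rot"][2]],degrees=True))
```

```text
33.25 [0.56241924 0.03218348 0.25824084] [1.79892564e+02 4.48693540e-02 1.02236523e+02] [-0.120885   -0.27538428 -0.49846659] 0.04333873421393492 [ 22.    8.9 -31.1  91.9   4.7  80.5   2.6]
607 ((554.9327392578125, 64.94243621826172), 11.729694366455078) [0.13626947 0.13841831 0.13953412]
```

View pics/w16.png

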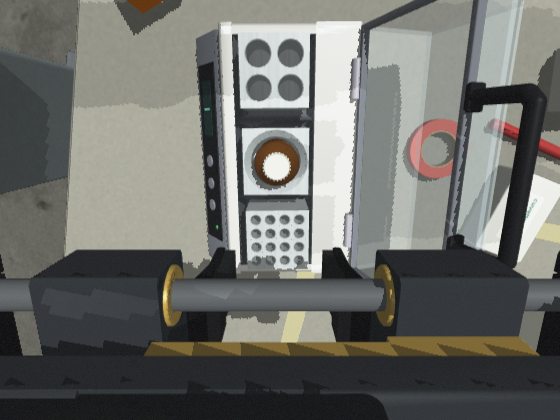

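The bottle stands centred in the bore, its cap at (277,168) with the top at 138.4 mm (139 expected). Now the bar for closing.

Run:
```python
from arc import *
from h import *
c,w=cam("wrist"); 
P=w[110:230,500:545].reshape(-1,3);P=P[(P[:,2]>.19)&(P[:,2]<.26)]
print(len(P),np.median(P,0),np.percentile(P,[5,95],axis=0))
X=P[:,0]*np.cos(np.radians(12.5))+P[:,1]*np.sin(np.radians(12.5));print(np.percentile(X,[3,50,97]))
hx,hy=.5535,.0645
import arc; arc.hx,arc.hy=hx,hy
print("model",barpos(1.9),barpos(1.92), (barpos(1.9)[:2]@[np.cos(np.radians(12.5)),np.sin(np.radians(12.5))]))
rows([((.680,.094,.315),hp(5)),((.6892,.096,.2205),hp(5))])
```

```text
2600 [0.68322048 0.1053416  0.23539198] [[0.67572055 0.07635555 0.23081536]
 [0.69109157 0.13221185 0.23716624]]
[0.68676843 0.68921639 0.69469549]
model [0.68884874 0.09450609 0.23192581] [0.69193987 0.09519138 0.23068141] 0.6929751368181052
[0.0355, 0.128, -0.0568, -5.0, 0.01, -0.26] rows>= 2.9
[0.0355, 0.1374, 0.0377, -5.0, 0.01, -0.26] rows>= 2.9
```

Emit:
{"op": "arm_command", "data": {"targets": [[[0.0355,0.04,-0.057,-2,0,-0.2,0.15],[0.0355,0.085,-0.057,-5,0,-0.2,0.15],[0.0355,0.128,-0.057,-5,0,-0.2,0.15],[0.0355,0.128,-0.057,-5,0,-0.2,0.15],[0.0355,0.128,-0.057,-5,0,-0.2,0.15],[0.0355,0.128,-0.057,-5,0,-0.2,0.15],[0.0355,0.128,-0.057,-5,0,-0.2,0.15]]]}}

```text
time_s: 34.0
tool_pos: [0.6774, 0.0968, 0.314]
tool_rot: [175.1, 0.0, 102.7]
force: [0.1, 0.0, 0.9]
grip_width: 0.037
```

Run:
```python
from arc import *
from h import *
c,w=cam("wrist","w17")
o=get_obs(); print(o["time_s"],o["tool_pos"],o["tool_rot"],o["force"],o["grip_width"],o["qpos"].round(1))
save(o["tool_pos"],R.from_euler("xyz",o["tool_rot"],degrees=True))
rows([((.6888,.096,.2205),hp(5))])
print(proj(c,[.6885,.096,.2305]))
```

```text
34.05 [0.6775476  0.09650376 0.31431478] [1.75033450e+02 1.60905320e-02 1.02654141e+02] [0.13272199 0.54736387 0.30965413] 0.03714875110909706 [ 13.8  20.3 -32.8  73.3  11.3  84.5  -4.8]
[-0.0029, 0.0027, 0.0944, -0.03, 0.0, 0.15] rows>= 1.9
[283.57116299 225.6825101 ]
```

View pics/w17.png

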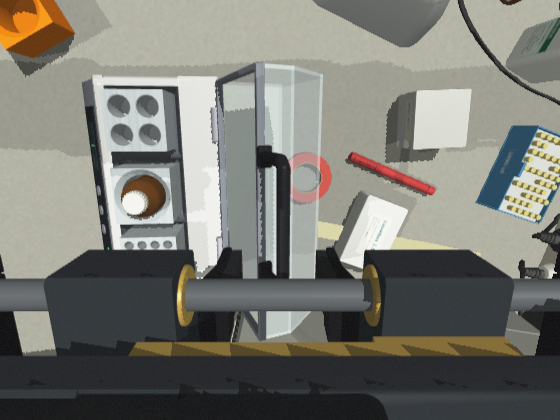

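The bar (column about 283) lies midway between the fingers. Going down to pinch it.

Emit:
{"op": "arm_command", "data": {"targets": [[[-0.001,0.0027,0.04,0,0,0,0.15],[-0.001,0.0027,0.075,0,0,0,0.15],[-0.001,0.0027,0.094,0,0,0,0.15],[-0.001,0.0027,0.094,0,0,0,0.15],[-0.001,0.0027,0.094,0,0,0,1],[-0.001,0.0027,0.094,0,0,0,1],[-0.001,0.0027,0.094,0,0,0,1],[-0.001,0.0027,0.094,0,0,0,1],[-0.001,0.0027,0.094,0,0,0,1]]], "newtons": 20}}

```text
time_s: 34.95
tool_pos: [0.6895, 0.0983, 0.2211]
tool_rot: [175.0, -0.0, 102.7]
force: [-0.8, -0.3, 2.2]
grip_width: 0.0093
```

Run:
```python
import arc
from arc import *
from h import *
o=get_obs(); print(o["time_s"],o["tool_pos"],o["tool_rot"],o["force"],o["grip_width"])
save(o["tool_pos"],R.from_euler("xyz",o["tool_rot"],degrees=True))
arc.hx,arc.hy=.5535,.0645
for t in(1.86,1.88,1.9,1.92): print(t,tcp(t,5)[0])
off=o["tool_pos"]-tcp(1.89,5)[0]; print(off)
def tl(t): return 5+10*min(1,max(0,(1.5-t)/.5))
rows([tcp(t,tl(t),off=off) for t in np.linspace(1.81,1.0,10)])
```

```text
34.95 [0.6895401  0.09828681 0.22109704] [ 1.74992922e+02 -3.08610968e-02  1.02657731e+02] [-0.75990222 -0.28086211  2.21770442] 0.009329337573664283
1.86 [0.6834476  0.09330869 0.22426149]
1.88 [0.68658483 0.0940042  0.2231447 ]
1.9 [0.68969964 0.09469473 0.22196387]
1.92 [0.69279076 0.09538002 0.22071946]
[ 0.00139498  0.0039367  -0.00146522]
[0.0, -0.0125, -0.0053, 0.01, -0.04, 0.15] rows>= 0.3
[0.0001, -0.0271, -0.0101, 0.01, -0.04, 0.15] rows>= 0.6
[0.0001, -0.042, -0.0135, 0.01, -0.04, 0.15] rows>= 0.9
[0.0002, -0.0571, -0.0156, 0.01, -0.04, 0.15] rows>= 1.2
[0.0002, -0.0722, -0.0163, -0.99, -0.05, 0.15] rows>= 1.5
[0.0002, -0.0872, -0.0157, -2.79, -0.05, 0.15] rows>= 1.8
[0.0003, -0.1021, -0.0137, -4.59, -0.05, 0.15] rows>= 2.1
[0.0003, -0.1167, -0.0103, -6.39, -0.05, 0.15] rows>= 2.3
[0.0004, -0.1309, -0.0056, -8.19, -0.06, 0.15] rows>= 2.6
[0.0004, -0.1447, 0.0003, -9.99, -0.06, 0.15] rows>= 2.9
```

Emit:
{"op": "arm_command", "data": {"targets": [[[0,-0.0125,-0.0053,0,0,0,1],[0,-0.027,-0.01,0,0,0,1],[0,-0.042,-0.0135,0,0,0,1],[0,-0.057,-0.0156,0,0,0,1],[0,-0.072,-0.0163,-1,0,0,1],[0,-0.087,-0.0157,-2.8,0,0,1],[0,-0.102,-0.0137,-4.6,0,0,1],[0,-0.1167,-0.0103,-6.4,0,0,1],[0,-0.131,-0.0056,-8.2,0,0,1],[0,-0.1447,0.0003,-10,0,0,1]]]}}

```text
time_s: 35.95
tool_pos: [0.5506, 0.0675, 0.2106]
tool_rot: [164.6, 0.0, 102.7]
force: [0.6, 2.3, 6.1]
grip_width: 0.0096
```

Run:
```python
import arc
from arc import *
from h import *
o=get_obs(); print(o["time_s"],o["tool_pos"],o["tool_rot"],o["force"],o["grip_width"])
did([0, -0.1447, 0.0003, -10, 0, 0])
arc.hx,arc.hy=.5535,.0645
for t in(.95,1.,1.05,1.1): print(t,tcp(t,15)[0])
off=np.array([ 0.0014,.0039,-.0015])
rows([tcp(t,15,off=off) for t in np.linspace(.9,.05,10)])
```

```text
35.95 [0.55056978 0.06751791 0.21063437] [1.64564716e+02 2.62427973e-02 1.02686711e+02] [0.55093504 2.26027264 6.08515849] 0.009598406144023736
cmd [0.5489 0.0667 0.2082] [ 1.6499e+02 -3.0000e-02  1.0266e+02]
0.95 [0.54040376 0.06159663 0.2051066 ]
1.0 [0.54743584 0.06315561 0.20962759]
1.05 [0.55467974 0.06476154 0.21378294]
1.1 [0.56211734 0.06641042 0.21756227]
[0.0004, -0.0161, 0.0054, 0.01, -0.07, 0.14] rows>= 0.3
[0.0004, -0.0308, 0.012, 0.01, -0.07, 0.14] rows>= 0.7
[0.0004, -0.0448, 0.0199, 0.01, -0.07, 0.14] rows>= 1.0
[0.0005, -0.0579, 0.0291, 0.01, -0.07, 0.14] rows>= 1.3
[0.0005, -0.0702, 0.0395, 0.01, -0.07, 0.14] rows>= 1.6
[0.0005, -0.0814, 0.051, 0.01, -0.07, 0.14] rows>= 1.9
[0.0005, -0.0914, 0.0635, 0.01, -0.07, 0.14] rows>= 2.2
[0.0005, -0.1003, 0.0769, 0.01, -0.07, 0.14] rows>= 2.5
[0.0005, -0.1078, 0.0911, 0.01, -0.07, 0.14] rows>= 2.8
[0.0005, -0.114, 0.1059, 0.01, -0.07, 0.14] rows>= 3.1
```

Emit:
{"op": "arm_command", "data": {"targets": [[[0,-0.016,0.0054,0,0,0,1],[0,-0.031,0.012,0,0,0,1],[0,-0.045,0.02,0,0,0,1],[0,-0.058,0.029,0,0,0,1],[0,-0.07,0.0395,0,0,0,1],[0,-0.0814,0.051,0,0,0,1],[0,-0.0914,0.0635,0,0,0,1],[0,-0.1003,0.077,0,0,0,1],[0,-0.1078,0.091,0,0,0,1],[0,-0.114,0.106,0,0,0,1]]]}}

```text
time_s: 36.95
tool_pos: [0.4677, 0.0492, 0.0756]
tool_rot: [165.0, -0.0, 102.7]
force: [-1.8, 1.4, 2.1]
grip_width: 0.0091
```

Run:
```python
import arc
from arc import *
from h import *
o=get_obs(); print(o["time_s"],o["tool_pos"],o["tool_rot"],o["force"],o["grip_width"],o["qpos"].round(1))
did([0, -0.114, 0.106,0, 0, 0])
arc.hx,arc.hy=.5535,.0645
for t in(0,.05,.1,.15): print(t,tcp(t,15)[0])
off=np.array([ 0.0014,.0039,-.0015])
rows([tcp(t,15,off=off) for t in (.03,.015,0,-.015,-.03)])
```

```text
36.95 [0.46767525 0.0491547  0.07564477] [ 1.65012263e+02 -3.20297455e-02  1.02694536e+02] [-1.79499061  1.35043057  2.11979172] 0.009126135369231281 [ 25.5  -6.3 -32.  128.9  -7.4  41.7  10.8]
cmd [0.4682 0.0487 0.0763] [ 1.6499e+02 -3.0000e-02  1.0266e+02]
0 [0.46621331 0.04514901 0.06934054]
0.05 [0.46671348 0.04525989 0.0778292 ]
0.1 [0.46762723 0.04546246 0.08628166]
0.15 [0.46895226 0.04575622 0.09467677]
[0.0005, -0.0011, 0.0031, 0.01, -0.07, 0.14] rows>= 0.1
[0.0005, -0.0019, 0.0056, 0.01, -0.07, 0.14] rows>= 0.1
[0.0005, -0.0027, 0.008, 0.01, -0.07, 0.14] rows>= 0.2
[0.0005, -0.0034, 0.0104, 0.01, -0.07, 0.14] rows>= 0.2
[0.0005, -0.0041, 0.0129, 0.01, -0.07, 0.14] rows>= 0.3
```

Press down gently in steps until the cover meets its seat.

Emit:
{"op": "arm_command", "data": {"targets": [[[0,-0.001,0.003,0,0,0,1],[0,-0.002,0.0055,0,0,0,1],[0,-0.0027,0.008,0,0,0,1],[0,-0.0027,0.008,0,0,0,1]]]}}

```text
time_s: 37.35
tool_pos: [0.467, 0.049, 0.0671]
tool_rot: [165.1, -0.1, 102.7]
force: [-0.7, 4.3, -0.7]
grip_width: 0.0091
```

Emit:
{"op": "arm_command", "data": {"targets": [[[0,-0.0007,0.0015,0,0,0,1],[0,-0.0008,0.003,0,0,0,1],[0,-0.0008,0.003,0,0,0,1]]]}}

```text
time_s: 37.65
tool_pos: [0.4669, 0.0489, 0.0638]
tool_rot: [165.1, -0.1, 102.7]
force: [-2.4, 4.9, -0.2]
grip_width: 0.0091
```

Run:
```python
import arc
from arc import *
from h import *
c,w=cam("wrist","w18")
for n in ("wrist","top"):
    c,w=cam(n)
    t=np.radians(12.5);X=(w[...,0]-.5535)*np.cos(t)+(w[...,1]-.0645)*np.sin(t);Y=-(w[...,0]-.5535)*np.sin(t)+(w[...,1]-.0645)*np.cos(t)
    for x in (-.04,-.03,-.02,-.01,0,.02,.04,.06):
        m=(abs(X-x)<.005)&(abs(Y)<.11)&(w[...,2]>.09)&(w[...,2]<.18); print(n,x,m.sum(),np.median(w[...,2][m]).round(4) if m.any() else "")
    m=(abs(X+.092)<.012)&(abs(Y)<.04)&(w[...,2]>.06)&(w[...,2]<.12); print("bar",m.sum(),np.percentile(w[...,2][m],[50,90]) if m.any() else "",np.median(X[m]))
o=get_obs();print(o["force"],o["tool_pos"],o["wrist_torque"])
```

```text
wrist -0.04 15753 0.122
wrist -0.03 20523 0.1352
wrist -0.02 2730 0.1438
wrist -0.01 0 
wrist 0 0 
wrist 0.02 0 
wrist 0.04 0 
wrist 0.06 0 
bar 3629 [0.08303829 0.11225599] -0.09355108593810134
top -0.04 160 0.123
top -0.03 146 0.1374
top -0.02 132 0.1503
top -0.01 172 0.1512
top 0 166 0.1511
top 0.02 171 0.1509
top 0.04 167 0.1511
top 0.06 169 0.1513
bar 0  nan
[-2.00296418  4.30132599 -0.0207073 ] [0.46689975 0.04894147 0.06384456] [0.96618672 0.54295832 0.27708725]
  return _methods._mean(a, axis=axis, dtype=dtype,
  ret = ret.dtype.type(ret / rcount)
```

View pics/w18.png

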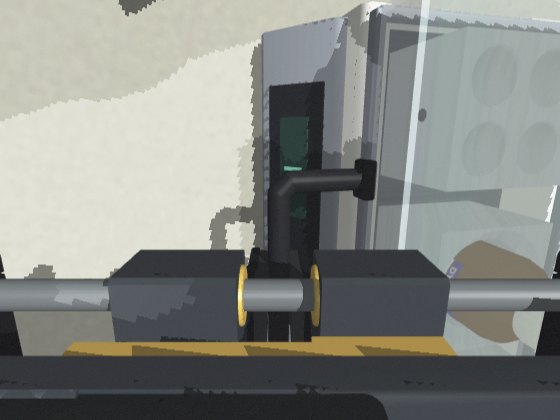

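The cover is flat: its top reads 151 mm at every depth, and the bar's top is at 83 mm, so it is shut. Releasing and backing off.

Emit:
{"op": "arm_command", "data": {"targets": [[[0,0,0,0,0,0,0.2],[0,0,0,0,0,0,0.2],[0,0,0,0,0,0,0.2],[0,0,0,0,0,0,0.2],[0,0.004,-0.015,0,0,0,0.2],[0,0.01,-0.04,0,0,0,0.2],[0,0.018,-0.065,0,0,0,0.2],[0,0.024,-0.09,0,0,0,0.2],[0,0.024,-0.09,0,0,0,0.2]]]}}

```text
time_s: 38.7
tool_pos: [0.4702, 0.0482, 0.1613]
tool_rot: [164.6, 0.1, 102.6]
force: [0.9, -0.4, -0.9]
grip_width: 0.0348
```

Run:
```python
from arc import *
from h import *
o=get_obs(); print(o["time_s"],o["tool_pos"],o["tool_rot"],o["force"],o["grip_width"],o["qpos"].round(1))
save(o["tool_pos"],R.from_euler("xyz",o["tool_rot"],degrees=True))
rows([((.45,-.15,.25),(180,0,80)),((.42,-.28,.30),(180,0,56))])
```

```text
38.7 [0.47015431 0.04816332 0.16134254] [1.64643721e+02 1.04802266e-01 1.02628873e+02] [ 0.88699933 -0.41060049 -0.87968245] 0.03481115143203664 [ 25.6 -13.2 -29.6 123.3 -10.7  53.3  13.7]
[-0.1891, -0.0374, -0.1018, 15.18, -2.93, 22.51] rows>= 4.4
[-0.3095, -0.0798, -0.1651, 14.54, -6.15, 46.36] rows>= 7.2
```

Emit:
{"op": "arm_command", "data": {"targets": [[[-0.05,-0.01,-0.03,2,0,5,0.2],[-0.1,-0.02,-0.06,5,-1,10,0.2],[-0.189,-0.037,-0.1,15,-3,22,0.2],[-0.189,-0.037,-0.1,15,-3,22,0.2],[-0.31,-0.08,-0.165,14.5,-6,46,0.2],[-0.31,-0.08,-0.165,14.5,-6,46,0.2],[-0.31,-0.08,-0.165,14.5,-6,46,0.2],[-0.31,-0.08,-0.165,14.5,-6,46,0.2],[-0.31,-0.08,-0.165,14.5,-6,46,0.2],[-0.31,-0.08,-0.165,14.5,-6,46,0.2]]]}}

```text
time_s: 39.7
tool_pos: [0.4186, -0.2789, 0.2946]
tool_rot: [-179.5, 0.0, 56.5]
force: [0.8, 0.7, 0.1]
grip_width: 0.0352
```

Run:
```python
from arc import *
from h import *
o=get_obs(); print(o["time_s"],o["tool_pos"],o["tool_rot"],o["force"])
c,w=cam("top","top2")
a=c["img"][140:270,120:330,::-1];cv2.imwrite("pics/top2z.png",cv2.resize(a,None,fx=3.8,fy=3.8,interpolation=cv2.INTER_CUBIC))
hx,hy=.5505,.064;t=np.radians(12.5);X=(w[...,0]-hx)*np.cos(t)+(w[...,1]-hy)*np.sin(t);Y=-(w[...,0]-hx)*np.sin(t)+(w[...,1]-hy)*np.cos(t)
m=(X>0)&(X<.07)&(abs(Y)<.11)&(w[...,2]>.12)&(w[...,2]<.2);print("top z, slope",np.median(w[...,2][m]),np.polyfit(X[m],w[...,2][m],1))
m=(abs(X+.092)<.008)&(abs(Y)<.04)&(w[...,2]>.06)&(w[...,2]<.12); print("bar top",m.sum(),np.median(w[...,2][m]))
c,w=cam("scene","s2");cv2.imwrite("pics/s2z.png",cv2.resize(c["img"][90:330,120:480,::-1],None,fx=2.2,fy=2.2))
```

```text
39.7 [ 0.41861127 -0.27892946  0.29460547] [-1.79508279e+02  3.77385180e-02  5.65208459e+01] [0.83327085 0.7144424  0.081089  ]
top z, slope 0.1511659848159539 [1.13782403e-04 1.51230013e-01]
bar top 60 0.08203333207107744
```

View pics/top2z.png

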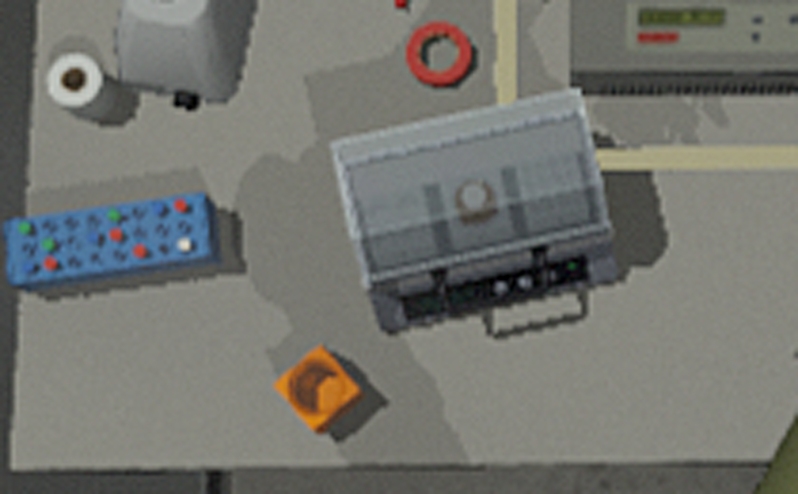

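View pics/s2z.png

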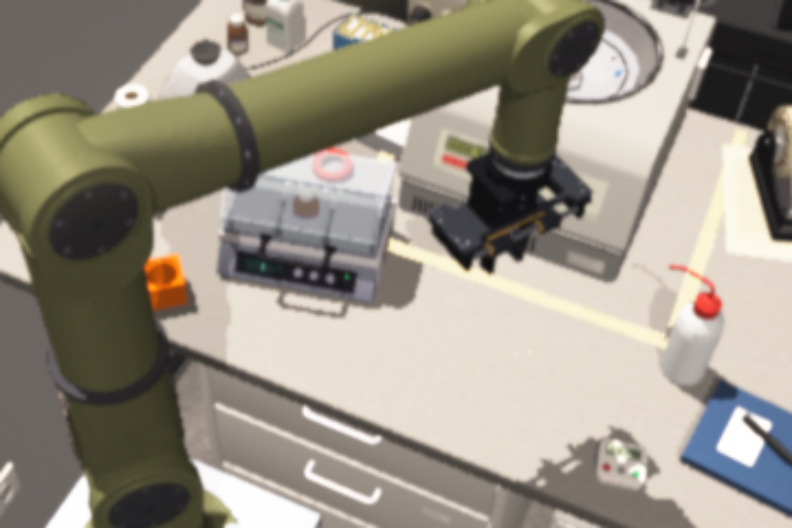

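The cover is shut (slope 0.0001, top at 151.2 mm) with the bottle upright under it, at (476,197) in the top crop. Rack, wash bottle and timer are in their places, and the arm is clear. Handing in.

Run:
```python
from cell import *
print(sign_off())
```

```text
the job is handed in; nothing more can be done
None
```

The heater is loaded as asked and handed in at about 40 s of the 144 s allowed. I opened the cover and seated the four-hole block left, the fine-hole block right and the wide-bore block in the middle. Then I stood the brown bottle in the bore, shut the cover and backed the arm clear.

**Last checks:**
- **Blocks:** all three lie flat to within 0.3°, with tops at 104.3–105.3 mm (106 expected). The depth readings run about 1 mm low. This was checked before the bottle went in.
- **Bottle:** its cap is centred within about 1 mm of the bore, with the top at 138.4 mm (139 expected). It shows upright through the shut cover.
- **Cover:** its top is level at 151.2 mm (152 expected). The bar's top reads 82 mm (84 expected).
- **Left alone:** I never touched the rack, wash bottle, timer or orange look-alike. In the final pictures they look unmoved, judged by eye only.

**What disagreed:**
- **Cameras:** the top and wrist cameras differed by about 3.5 mm in x. I placed the blocks and bottle by the wrist camera, which agreed with where the arm gripped and set things down.
- **First approach to the bar:** the 20° tilt ran into a joint limit, so I used 15° instead.

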